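# Put the condiments back in their own places

## Robot

A 7-joint arm with a two-finger parallel gripper is mounted at the origin on a cart in front of the work surface, level with it; the furniture and walls round the work are solid. World frame = base frame: x ahead of the robot, y to its left, z up, the work surface at z = 0. Lengths are in m, angles in rad, forces in N, time in s.
With the tool pointing down it reaches from about 0.425 to 0.925 m from the base axis. Payload 6.8 kg.
Tool frame: the origin (TCP) lies on the mounting face of the last link; the fingertips stand 173 mm ahead of it and the grasp point (between the pads) lies 155 mm ahead of it; x points along the fingers, y is the direction in which the jaws open and shut, and the axes are right-handed (so a half turn about x gives the same grasp; the last joint's range is limited). The gripper opens to 85 mm and grips with 20 to 120 N. Pads are 22 mm wide; open, the fingers measure 114 mm over their backs; the gripper's body (76 mm by 85 mm) begins 54 mm behind the grasp point. The pads swing forward as they close: fully open they stand 13 mm farther back than shut.
Start: joints at [-1.453, 0.477, 0.022, 1.555, -0.011, 1.109, -0.083], TCP at [0.151, 0.658, 0.405] pointing down, gripper open.
Joint ranges: [-2.96, 2.96], [-0.34, 2.1], [-1.41, 1.46], [0.24, 2.44], [-1.37, 4.51], [0.17, 1.92], [-2.96, 2.96]. Speed limits (rad/s): [2.39, 2.39, 3.14, 3.14, 3.14, 3.14, 3.14].

## Interface

Orientations are given as a unit quaternion [w, x, y, z].
In Python, from bench import bot gives the robot as it stands.
- The arm moves only by the shell command python3 -m crank 'ROWS'. ROWS is JSON, a list that holds one entry, the list of rows, each a list of 7 numbers: the turn, a rotation vector about the tool's x, y, z in rad, then the shift along the tool's x, y, z in cm, then the closure in counts, from 0 (fully open) to 255 (shut). A call has 1 to 8 rows; each row shifts and turns the commanded pose from where the row before left it, along the tool's axes as they then stand; what a row does not reach is not made up. A row lasts 1/8 s, in which the tool goes at most 62.5 mm and 10.7 degrees, less where a joint would pass 70% of its speed; a pose out of reach is approached as far as the arm can. A call with a gripper value outside its range is refused whole. The fingers move at their own pace and stop on an object; the grip force is fixed at half the most. Time passes only in rows, so rows that do not move let the fingers close. It gives the time, the measured TCP pose, the force and the opening at its end, in the units of the state.
- bot.get_state(): the state, without advancing time (a new reading comes with each control period).
- bot.grab_frame(name): name is "scene" or "top" or "wrist"; returns the picture (480x640x3 uint8, red, green, blue); there is no depth.
- bot.camera_info(name): a dict with "fx", "fy", "cx", "cy" (pixels), "dist" ([k1, k2, p1, p2, k3] as OpenCV has them; the pictures are not rectified), "extrinsics" (4x4, takes a point from world to camera coordinates). Camera axes: x right, y up, looking along -z (the intrinsics and any distortion apply to the point x, -y, -z); pixel columns grow to the right and rows downward; lengths in m; the calibration is good to about 2 mm. A picture is of the moment at which its call begins: read the wrist's pose just before it. camera_info takes no time and is no camera call; for the wrist camera it gives the pose at the moment of the call.
- bot.close_job(): hands the job in, once; it reports no verdict.
Trained networks look in the newest picture that a camera, given by its name, has taken for a name from the list of things; names that differ only in an ending like _2 or _b are one class to them, and where a whole thing is asked for, a point or a joint stands for the part that bears it (a point fixed in the world has none). Each returns a list of dicts, best first, with "score" (0 to 1); they miss things now and then, are a little off and sometimes report something else, mostly with a low value. They report only what shows in the picture. A call takes as long as a camera call. They do not tell look-alikes from the thing itself.
- bot.find_in(camera, name): "position" ([column, row] in pixels, amid what is visible of it).
- bot.silhouettes(camera, name): "pixels" (480x640 bool, what is visible of it) and "position" ([column, row] in pixels, amid what is visible of it).
The state is a dict: "time_s": time; "joint_pos": joint angles; "qvel": joint speeds; "tau": joint torques, N m; "position": TCP position; "orientation": TCP orientation; "ft_force": force on the tool from outside, world axes, zero at the start; "torque": the same for the moment, N m; "opening": opening from 0.0 (shut) to 1.0 (fully open).
Only numpy, scipy, OpenCV 4.12 (cv2) and the standard library are available. Lean on these libraries where they do the work, as an engineer would, in place of code of your own. Each camera call takes 0.05 s, during which the arm holds its last target.

## Task

The condiments were put back wrong after wiping down, each standing in another one's place: put the honey jar, the pepper mill and the amber jar each into the wooden cup on the oval board that was turned to its size (wide, middle, small), seated upright on the cup's floor, and the salt shaker upright in the middle of the round footed board. Each cup holds only one at a time; the worktop between the two boards is clear if you need to stand one there meanwhile. Never tip any of them over, and leave the espresso cup where it stands.

Things in the scene. Friction and masses are not known exactly. Their poses are not given: they have to be found in the camera images.
- honey_jar: Clear glass jar of golden honey with a broad dark lid, upright, 65 mm in diameter (glass 64 mm), 86 mm tall, about 0.33 kg. Origin: centre of its underside, z up. Grasp round the glass about 58 mm above the underside. Starts on the round board; belongs in the wide cup.
- pepper_mill: Dark turned-wood pepper mill, 58 mm in diameter at the foot, 160 mm tall, about 0.18 kg. Its round head (it does not turn) is 50 mm in diameter, 116 to 149 mm above the underside, with a 12 mm steel knob on top. Origin: centre of its underside, z up. Grasp about 122 mm up, where the lower head and the neck (48 mm) are both held. Starts in the wide cup; belongs in the middle cup.
- amber_jar: Small brown (amber glass) jar with a black cap, 42 mm in diameter, 72 mm tall (glass up to 56 mm), about 0.3 kg. Origin: centre of its underside, z up. Grasp round the glass about 45 mm above the underside. Starts in the middle cup; belongs in the small cup.
- salt_shaker: Glass salt shaker with a grey domed, pierced top, 44 mm in diameter, 90 mm tall (narrower, 34 mm, above 74 mm), about 0.1 kg. Origin: centre of its underside, z up. Grasp about 50 mm above the underside. Starts in the small cup; belongs in the middle of the round board.
- wide_cup: Widest of three fixed open cups of pale turned wood, in a row 90 mm apart, in any order, on the dark oval footed board (290 mm along the row, 150 across, top 46 mm above the worktop). Bore 72 mm, floor 5 mm above the cup's underside; straight to 16 mm, then flaring by 5 mm in radius to the lip at 24 mm, 92 mm across. Origin: centre of its underside on the board's top; z up.
- middle_cup: The middle-sized cup of the row: bore 62.6 mm in diameter, 83 mm over the lip; floor 5 mm above its underside, lip flared like the wide cup's, 24 mm tall. Origin: centre of its underside; z up.
- small_cup: The narrowest cup of the row: bore 51.4 mm in diameter, 72 mm over the lip; floor 5 mm above its underside, lip flared like the wide cup's, 24 mm tall. Origin: centre of its underside; z up.
- round_board: Fixed round footed board of dark wood, 176 mm in diameter, flat top 42 mm above its origin. Origin: centre of its footprint on the worktop; z up. Half-way between this board's edge and the near end of the oval board the worktop (z = 0) is clear, 0.43 to 0.50 m ahead of the robot, for at least 130 mm from side to side.
- espresso_cup: Green and white espresso cup, 64 mm in diameter, 89 mm over its handle, 48 mm tall, standing loose behind the gap between the boards, not to be moved. Origin: centre of its footprint, handle included; z up. (Wall cupboards hang behind the work: their fronts are 0.59 m ahead of the robot and their undersides 0.43 m above the worktop, so keep the wrist on the near side.)
There are look-alikes about, which are no part of the job. What is shaped like the honey_jar but blue or pink is not meant.

How it is judged:
By the outcome, as a careful person would: the job done as asked, in the order asked, and still so for the second after the job is handed in, with the robot touching nothing.
It also fails if it takes over 136 s, if anything falls off the work surface, if the arm or the gripper's body presses on something with over 40 N, if the wrist force passes 120 N, or if a joint passes its speed limit or range.

## Working session

There is one attempt and no reset: what is moved stays moved. The work goes in short steps, Python scripts to look and compute and a shell command to move; the robot and the scene stay as the last step left them, time stands still between calls to the robot, and variables do not carry over. Pictures are saved under pics/ and viewed, and the job is handed in when it is done.

```bash
ls; mkdir -p pics; python3 - <<'E'
from bench import bot
import cv2,numpy as np
np.set_printoptions(precision=4,suppress=True)
s=bot.get_state(); print({k:(np.round(v,4).tolist()) for k,v in s.items()})
for c in ["scene","top","wrist"]:
    i=bot.camera_info(c); print(c,{k:np.round(v,4).tolist() for k,v in i.items()})
    cv2.imwrite(f"pics/a_{c}.png",bot.grab_frame(c)[:,:,::-1])
E
```

```text
pics
{'time_s': 0.0, 'joint_pos': [-1.4531, 0.4778, 0.0224, 1.5564, -0.0115, 1.1093, -0.0831], 'qvel': [0.0001, -0.0004, -0.0011, -0.0004, -0.0007, 0.001, 0.0008], 'tau': [-0.0001, -59.6472, 1.6079, -28.1193, 0.0125, 0.0096, -0.0], 'position': [0.1511, 0.6576, 0.4037], 'orientation': [0.7026, 0.079, 0.7026, -0.0803], 'ft_force': [0.3218, -0.3085, -0.0785], 'torque': [0.0513, 0.0127, 0.0481], 'opening': 1.0004}
scene {'fx': 526.5795, 'fy': 526.5795, 'cx': 324.0558, 'cy': 246.542, 'dist': [-0.0028, 0.0, 0.0, 0.0, 0.0], 'extrinsics': [[0.6955, -0.7185, -0.0028, -0.421], [0.5375, 0.5177, 0.6656, -0.2661], [-0.4768, -0.4644, 0.7463, -1.1768], [0.0, 0.0, 0.0, 1.0]]}
top {'fx': 446.6126, 'fy': 446.6126, 'cx': 318.8557, 'cy': 234.8839, 'dist': [-0.033, 0.0, 0.0, 0.0, 0.0], 'extrinsics': [[-0.0119, -0.9999, 0.0122, -0.0953], [0.9862, -0.0097, 0.1654, -0.5302], [-0.1653, 0.014, 0.9861, -1.0109], [0.0, 0.0, 0.0, 1.0]]}
wrist {'fx': 363.9644, 'fy': 363.9644, 'cx': 316.9421, 'cy': 237.998, 'dist': [-0.0089, 0.0, 0.0, 0.0, 0.0], 'extrinsics': [[0.2231, 0.9748, -0.0011, -0.6756], [-0.9416, 0.2152, -0.259, 0.0325], [-0.2522, 0.0589, 0.9659, -0.3765], [0.0, 0.0, 0.0, 1.0]]}
```

View pics/a_scene.png

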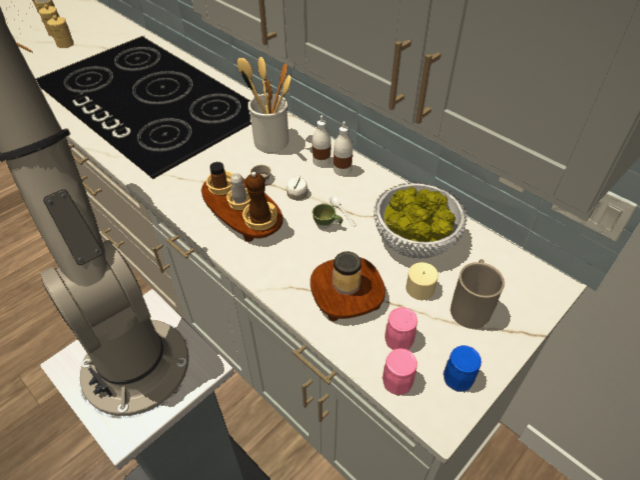

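View pics/a_top.png

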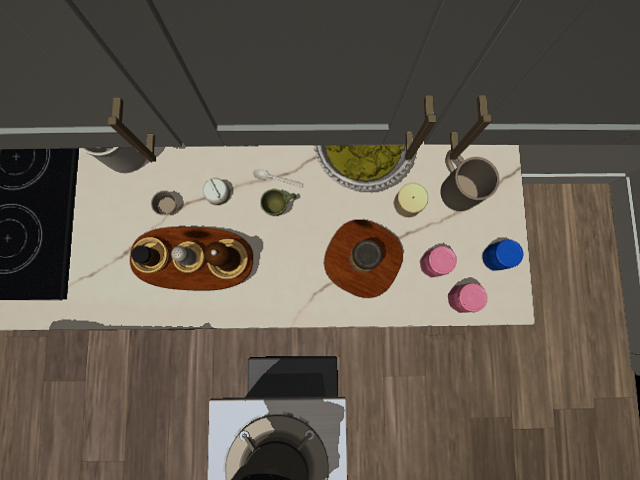

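View pics/a_wrist.png

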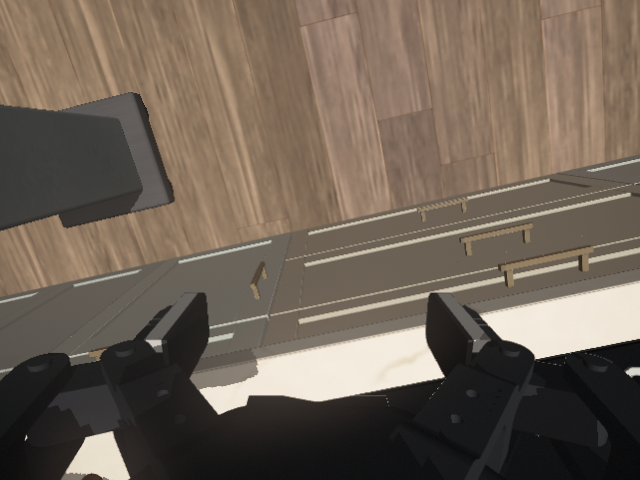

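```bash
cat > h.py <<'E'
from bench import bot
import cv2,numpy as np
from scipy.spatial.transform import Rotation as R
from scipy.optimize import minimize
np.set_printoptions(precision=4,suppress=True)
F=np.diag([1.,-1,-1])
def proj(ci,P):
    E=np.array(ci["extrinsics"]);P=np.atleast_2d(P)
    C=(F@(P@E[:3,:3].T+E[:3,3]).T).T
    K=np.array([[ci["fx"],0,ci["cx"]],[0,ci["fy"],ci["cy"]],[0,0,1]])
    p,_=cv2.projectPoints(C.reshape(-1,1,3),np.zeros(3),np.zeros(3),K,np.array(ci["dist"]))
    return p.reshape(-1,2)
def ray(ci,px):
    E=np.array(ci["extrinsics"])
    K=np.array([[ci["fx"],0,ci["cx"]],[0,ci["fy"],ci["cy"]],[0,0,1]])
    u=cv2.undistortPoints(np.array(px,float).reshape(-1,1,2),K,np.array(ci["dist"])).reshape(-1,2)
    d=np.c_[u,np.ones(len(u))]@F@E[:3,:3]
    o=-E[:3,:3].T@E[:3,3]
    return o,d
def onz(ci,px,z):
    o,d=ray(ci,px); return (o+d*((z-o[2])/d[:,2])[:,None])[:,:2]
# profiles: list of convex pieces, each list of (r,z)
PROF={"honey_jar":[[(.032,0),(.032,.06)],[(.0325,.06),(.0325,.086)]],
"pepper_mill":[[(.029,0),(.029,.03)],[(.025,.116),(.025,.149)],[(.024,.03),(.024,.116)],[(.006,.149),(.006,.16)]],
"amber_jar":[[(.021,0),(.021,.072)]],
"salt_shaker":[[(.022,0),(.022,.074)],[(.017,.074),(.017,.09)]]}
T=np.linspace(0,2*np.pi,48,endpoint=False)
def circ(x,y,z,r): return np.c_[x+r*np.cos(T),y+r*np.sin(T),np.full(48,z)]
def tcp(): s=bot.get_state(); return s,np.array(s["position"]),R.from_quat(np.array(s["orientation"])[[1,2,3,0]]).as_matrix()
E
python3 - <<'E'
from h import *
import pickle
d={}
for c in ["scene","top"]:
    im=bot.grab_frame(c).copy(); ci=bot.camera_info(c)
    for n in ["honey_jar","pepper_mill","amber_jar","salt_shaker","wide_cup","middle_cup","small_cup","round_board","espresso_cup"]:
        r=bot.silhouettes(c,n)
        for k in r[:3]:
            ys,xs=np.nonzero(k["pixels"])
            print(c,n,round(k["score"],2),np.round(k["position"],1),k["pixels"].sum(),xs.min(),xs.max(),ys.min(),ys.max())
        d[c,n]=r
pickle.dump(d,open("sil.pkl","wb"))
print(bot.get_state()["time_s"])
s,p,M=tcp();print(M)
E
```

```text
scene honey_jar 0.83 [348.2 272.1] 1109 332 361 251 294
scene honey_jar 0.8 [399.7 324.9] 1095 385 417 307 349
scene honey_jar 0.7 [462.5 369.1] 1325 443 480 345 391
scene amber_jar 0.74 [218.3 176.3] 381 210 227 162 188
scene salt_shaker 0.95 [236.2 190.7] 379 231 246 174 203
scene wide_cup 0.78 [263.5 224.7] 314 244 277 205 229
scene middle_cup 0.8 [223.3 187.9] 236 207 231 171 194
scene middle_cup 0.47 [218.  174.2] 369 210 227 162 188
scene small_cup 0.66 [235.  203.5] 193 227 250 192 209
scene round_board 0.82 [350.4 297.3] 2838 310 385 257 320
scene espresso_cup 0.57 [321.4 214.5] 483 314 341 204 227
top honey_jar 0.75 [236.8 266.1] 540 208 246 238 277
top honey_jar 0.66 [366.9 253.8] 846 349 381 240 272
top honey_jar 0.62 [467.5 300.6] 950 448 486 283 313
top amber_jar 0.73 [144.6 256.5] 457 131 159 246 265
top salt_shaker 0.88 [185.9 255.7] 449 171 198 245 266
top salt_shaker 0.47 [274.1 200.1] 604 260 294 189 214
top wide_cup 0.73 [236.5 266.3] 488 209 246 239 278
top middle_cup 0.78 [158.7 254.8] 578 132 168 237 272
top middle_cup 0.35 [193.8 261.5] 436 173 205 241 271
top small_cup 0.58 [192.8 263.1] 439 174 204 240 271
top round_board 0.95 [354.9 265.5] 3877 323 402 219 297
top espresso_cup 0.6 [275.  201.6] 618 260 294 189 215
1.15
[[-0.      0.2239  0.9746]
 [ 0.0001  0.9746 -0.2239]
 [-1.      0.0001 -0.    ]]
```

```bash
python3 - <<'E'
import cv2
a=cv2.imread("pics/a_top.png")[200:320,110:430]; cv2.imwrite("pics/a_topz.png",cv2.resize(a,None,fx=2.5,fy=2.5,interpolation=cv2.INTER_CUBIC))
a=cv2.imread("pics/a_scene.png")[140:340,180:440]; cv2.imwrite("pics/a_scz.png",cv2.resize(a,None,fx=3,fy=3,interpolation=cv2.INTER_CUBIC))
E
```

```text
(no output)
```

View pics/a_topz.png

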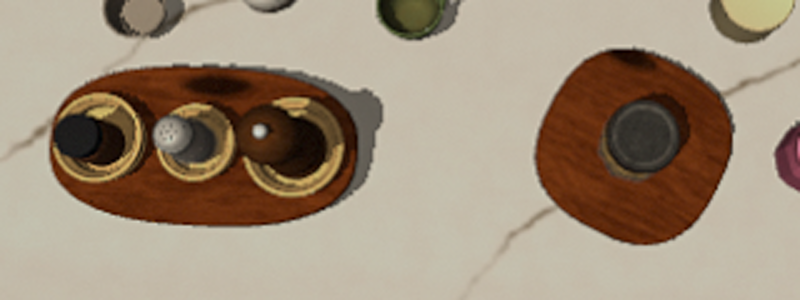

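View pics/a_scz.png

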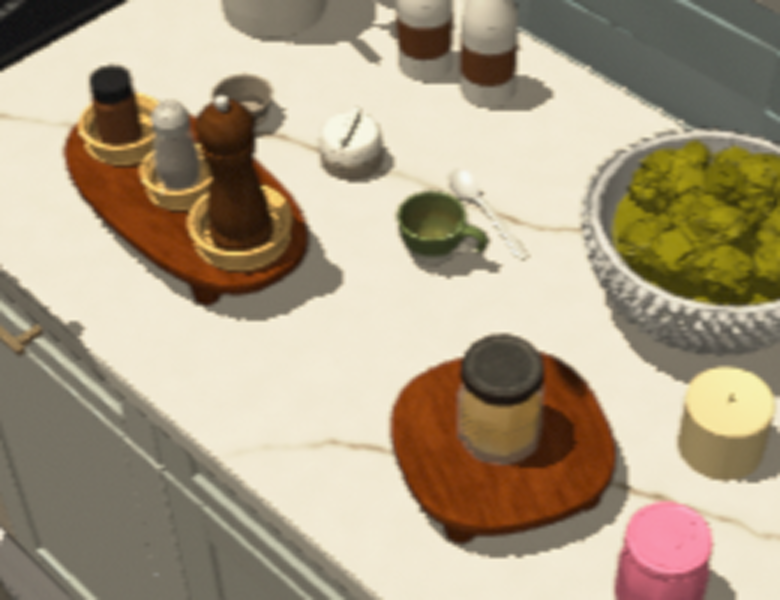

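```bash
python3 - <<'E'
from h import *
import pickle
d=pickle.load(open("sil.pkl","rb"))
CI={c:bot.camera_info(c) for c in("scene","top")}
for c in CI:
    E=np.array(CI[c]["extrinsics"]);print(c,-E[:3,:3].T@E[:3,3])
# axis tri
def tri(p1,p2):
    o1,d1=ray(CI["scene"],p1);o2,d2=ray(CI["top"],p2)
    A=np.c_[d1[0],-d2[0]];t=np.linalg.lstsq(A,o2-o1,rcond=None)[0]
    a=o1+t[0]*d1[0];b=o2+t[1]*d2[0];return (a+b)/2,np.linalg.norm(a-b)
def pick(c,n,i=0):return d[c,n][i]["position"]
print("amber",tri(pick("scene","amber_jar"),pick("top","amber_jar")))
print("salt",tri(pick("scene","salt_shaker"),pick("top","salt_shaker")))
print("honey",tri(pick("scene","honey_jar"),pick("top","honey_jar",1)))
print("espr",tri(pick("scene","espresso_cup"),pick("top","espresso_cup")))
for n in["wide","middle","small"]: print(n,tri(pick("scene",n+"_cup"),pick("top",n+"_cup")))
# object caps: top view known height (pixels from zoom)
z=lambda u,v:(u/2.5+110,v/2.5+200)
print("knob",onz(CI["top"],z(259,131),.211), "scene",onz(CI["scene"],(180+222/3,140+101/3),.211))
print("ambercap",onz(CI["top"],z(77,136),.123),onz(CI["scene"],(180+110/3,140+76/3),.123))
print("salttop",onz(CI["top"],z(170,133),.14),onz(CI["scene"],(180+171/3,140+106/3),.139))
print("honeylid",onz(CI["top"],z(643,136),.128),onz(CI["scene"],(180+503/3,140+361/3),.128))
for n,o in(("wide",z(295,146)),("middle",z(98,137)),("small",z(194,142))): print(n,onz(CI["top"],o,.07))
# cup rings
im=cv2.imread("pics/a_top.png");hsv=cv2.cvtColor(im,cv2.COLOR_BGR2HSV)
print(hsv[int(200+187/2.5),int(110+260/2.5)],hsv[int(200+60/2.5),int(110+300/2.5)])
E
```

```text
scene [-0.1253 -0.7112  1.0542]
top [ 0.3547 -0.0862  1.0858]
amber (array([0.4785, 0.2931, 0.0819]), np.float64(0.003379156260641782))
salt (array([0.4748, 0.2008, 0.0883]), np.float64(0.0066714578561995535))
honey (array([ 0.4763, -0.2072,  0.0862]), np.float64(0.003873077142363322))
espr (array([0.6088, 0.0066, 0.0365]), np.float64(0.010036120335472947))
wide (array([0.4598, 0.0893, 0.0459]), np.float64(0.008203824670647532))
middle (array([0.4829, 0.2769, 0.0457]), np.float64(0.0062057798653882106))
small (array([0.4608, 0.1944, 0.0543]), np.float64(0.008465945576138119))
knob [[0.4683 0.1093]] scene [[0.4662 0.1034]]
ambercap [[0.4769 0.2872]] [[0.4798 0.2891]]
salttop [[0.4766 0.2011]] [[0.481  0.2003]]
honeylid [[ 0.4714 -0.2039]] [[ 0.4736 -0.2037]]
wide [[0.4725 0.1075]]
middle [[0.4825 0.2884]]
small [[0.4771 0.2   ]]
[ 18 135 153] [ 22  33 195]
```

```bash
cat > goto.py <<'E'
from h import *
import sys
# usage: goto x y z(grasp point) jaw_deg -> tool-frame shift after turn
x,y,z,a=map(float,sys.argv[1:5])
s,p,M=tcp()
g=p+M[:,0]*.155
a=np.radians(a); Y=np.array([np.cos(a),np.sin(a),0]);X=np.array([0,0,-1.]);D=np.c_[X,Y,np.cross(X,Y)]
rv=R.from_matrix(M.T@D).as_rotvec()
print("t",s["time_s"],"grasp",g,"jawdeg",np.degrees(np.arctan2(M[1,1],M[0,1])),"tilt x",M[:,0],"open",s["opening"],"F",np.array(s["ft_force"]),"q",np.array(s["joint_pos"]))
dw=np.array([x,y,z])-g
tw=np.array([x,y,z])-D[:,0]*.155-p
print("turn",rv,"shift cm cur",M.T@tw*100,"shift cm in target frame",D.T@tw*100)
E
python3 -m crank '[[[0.108,0,0,-0.3,-1.5,6,0],[0.108,0,0,-0.3,-1.5,6,0],[0.108,0,0,-0.3,-1.5,6,0],[0.108,0,0,-0.3,-1.5,6,0],[0.108,0,0,-0.3,-1.5,6,0],[0.108,0,0,-0.3,-1.5,6,0],[0.108,0,0,-0.3,-1.5,6,0],[0.108,0,0,-0.3,-1.5,6,0]]]'
python3 goto.py 0.45 0.11 0.28 -3.2
```

```text
time_s: 2.15
position: [0.4691, 0.2959, 0.429]
orientation: [0.604, 0.368, 0.604, -0.367]
ft_force: [1.5, -0.6, -0.2]
opening: 0.996
t 2.15 grasp [0.4692 0.2959 0.274 ] jawdeg 27.331398512486782 tilt x [ 0.0008  0.0005 -1.    ] open 0.9964838317557275 F [ 1.4934 -0.5942 -0.1643] q [-0.9614  0.26    0.3468  1.838  -0.1003  1.0597 -0.0992]
turn [ 0.5329 -0.0003 -0.0008] shift cm cur [ -0.6078 -10.2317  15.6331] shift cm in target frame [-0.5978 -0.8717 18.6637]
```

```bash
python3 - <<'E'
from h import *
s,p,M=tcp();ci=bot.camera_info("wrist");E=np.array(ci["extrinsics"])
print("cam in tool",M.T@(-E[:3,:3].T@E[:3,3]-p),"axes",M.T@E[:3,:3].T)
cv2.imwrite("pics/b_w.png",bot.grab_frame("wrist")[:,:,::-1])
cv2.imwrite("pics/b_s.png",bot.grab_frame("scene")[:,:,::-1])
E
```

```text
cam in tool [ 0.0325 -0.     -0.0672] axes [[-0.0002  0.2586 -0.966 ]
 [ 1.     -0.0007 -0.0004]
 [-0.0008 -0.966  -0.2586]]
```

View pics/b_w.png

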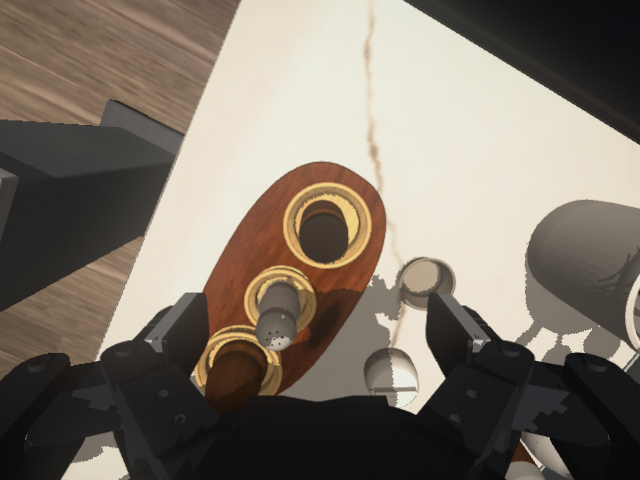

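View pics/b_s.png

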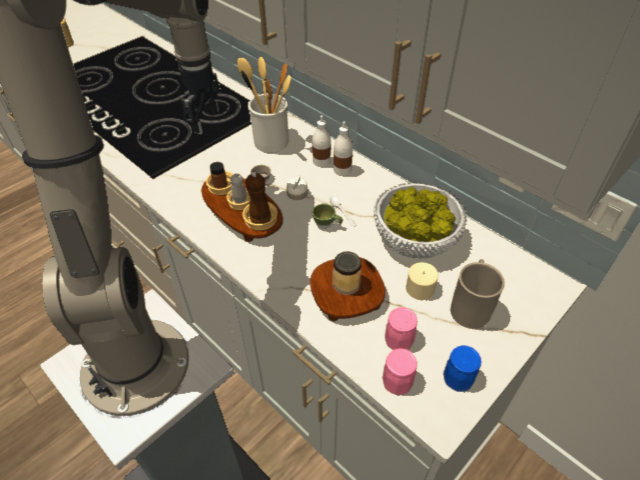

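```bash
cat > cups.py <<'E'
from h import *
def cups(cam,save=None):
    s,p,M=tcp();ci=bot.camera_info(cam);im=bot.grab_frame(cam)[:,:,::-1].copy()
    hsv=cv2.cvtColor(im,cv2.COLOR_BGR2HSV)
    from scipy.optimize import least_squares
    out={}
    for n,ro in(("wide_cup",.046),("middle_cup",.0415),("small_cup",.036)):
        for k in bot.silhouettes(cam,n)[:1]:
            m=k["pixels"].astype(np.uint8)
            h=cv2.convexHull(cv2.findContours(m,0,1)[0][0] if 0 else np.argwhere(m)[:,::-1].astype(np.int32)).reshape(-1,2).astype(float)
            w=onz(ci,h,.07)
            f=lambda c:np.hypot(w[:,0]-c[0],w[:,1]-c[1])-ro
            r=least_squares(f,w.mean(0),loss="soft_l1",f_scale=.002)
            out[n]=r.x
            print(cam,n,round(k["score"],2),"c",r.x,"rms",np.sqrt(np.mean(r.fun**2)),"n",len(h))
            for rr,zz,col in((ro,.07,(0,0,255)),(ro-.005-.0,.07,(255,0,0))):
                cv2.polylines(im,[np.round(proj(ci,circ(*r.x,zz,rr))).astype(np.int32)],True,col,1)
    if save: cv2.imwrite(save,im)
    return out,ci,im
if __name__=="__main__":
    import sys
    for c in sys.argv[2:]: cups(c,f"pics/{sys.argv[1]}_{c}.png")
E
python3 cups.py c wrist top
```

```text
wrist middle_cup 0.72 c [0.4813 0.2919] rms 0.0011496137684796175 n 47
wrist small_cup 0.55 c [0.4753 0.205 ] rms 0.001158322586327178 n 31
top wide_cup 0.89 c [0.473  0.1097] rms 0.0009161950488145995 n 24
top middle_cup 0.73 c [0.4822 0.2876] rms 0.0021776027359898214 n 25
top small_cup 0.97 c [0.4785 0.199 ] rms 0.0017412611266142742 n 19
```

View pics/c_wrist.png

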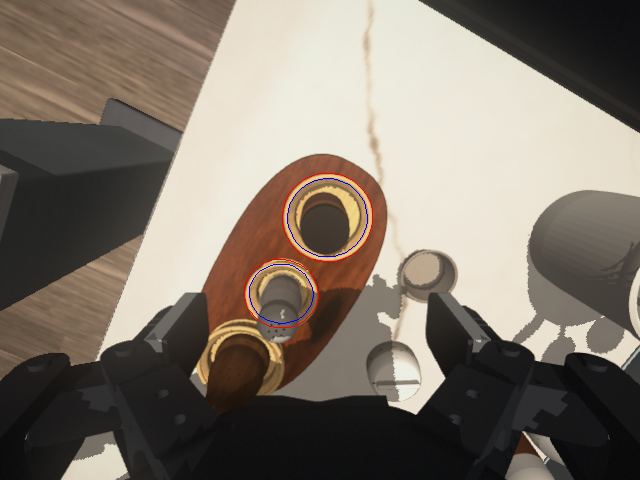

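```bash

python3 -m crank '[[[0.1066,0,0,0,-1.16,3.0,0],[0.1066,0,0,0,-1.16,3.0,0],[0.1066,0,0,0,-1.16,3.0,0],[0.1066,0,0,0,-1.16,3.0,0],[0.1066,0,0,-0.6,-1.16,3.0,0],[0,0,0,0,0,0,0],[0,0,0,0,0,0,0],[0,0,0,0,0,0,0]]]'
python3 goto.py 0.468 0.107 0.28 -3.2; python3 cups.py d wrist top
```

```text
time_s: 3.65
position: [0.4522, 0.1409, 0.4345]
orientation: [-0.488, -0.512, -0.487, 0.512]
ft_force: [-0.5, -0.5, -0.8]
opening: 1.001
t 3.65 grasp [0.4522 0.1409 0.2795] jawdeg -2.8395993990482187 tilt x [ 0.     -0.0002 -1.    ] open 1.0007390298875822 F [-0.5425 -0.4819 -0.8445] q [-0.8879  0.1048  0.4958  2.0103 -0.0576  1.0398 -0.4147]
turn [ 0.0063  0.0002 -0.    ] shift cm cur [-0.0445  1.7444  3.3078] shift cm in target frame [-0.0451  1.7652  3.2967]
wrist wide_cup 0.55 c [0.4715 0.1123] rms 0.0006851016953193889 n 33
wrist middle_cup 0.98 c [0.4816 0.2908] rms 0.0003790144814269229 n 32
wrist small_cup 0.48 c [0.5915 0.0224] rms 0.0037510204042890136 n 20
top wide_cup 0.61 c [0.4745 0.1107] rms 0.0014521305625719329 n 21
top middle_cup 0.69 c [0.4772 0.1213] rms 0.005219599594386018 n 20
top small_cup 0.7 c [0.479  0.1973] rms 0.0037961492994303034 n 14
```

View pics/d_wrist.png

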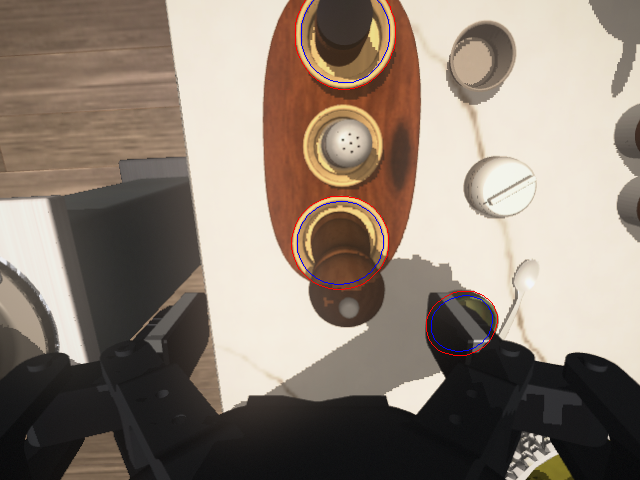

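```bash
python3 - <<'E'
from h import *
ci=bot.camera_info("wrist")
print("small",onz(ci,(343,146),.07))
print("knob",onz(ci,(348,307),.211-.004))
print("salt",onz(ci,(349,143),.139),"amber",onz(ci,(342,20),.123))
r=bot.silhouettes("wrist","pepper_mill");print([(k["score"],k["position"]) for k in r])
E
```

```text
small [[0.4774 0.2008]]
knob [[0.468  0.1118]]
salt [[0.477  0.2038]] amber [[0.4759 0.2857]]
[(0.98, [340.8, 273.5])]
```

```bash
python3 goto.py 0.468 0.1118 0.173 -3.2
```

```text
t 4.1 grasp [0.4521 0.1396 0.2797] jawdeg -2.9815733035092298 tilt x [-0.0001 -0.     -1.    ] open 1.0001070749421828 F [-0.1451 -0.135  -0.2215] q [-0.887   0.1038  0.4972  2.0111 -0.0573  1.04   -0.4151]
turn [0.0038 0.     0.0001] shift cm cur [10.667   1.7286  2.6981] shift cm in target frame [10.667   1.7383  2.692 ]
```

```bash

python3 -m crank '[[[0.004,0,0,0,1.73,2.7,0],[0,0,0,0,0,0,0],[0,0,0,3,0,0,0],[0,0,0,3,0,0,0],[0,0,0,3,0,0,0],[0,0,0,1.7,0,0,0],[0,0,0,0,0,0,0],[0,0,0,0,0,0,0]]]'
python3 goto.py 0.468 0.1118 0.173 -3.2;python3 - <<'E'
from h import *
cv2.imwrite("pics/e_w.png",bot.grab_frame("wrist")[:,:,::-1])
E
```

```text
time_s: 5.1
position: [0.4682, 0.1121, 0.3283]
orientation: [0.486, 0.514, 0.486, -0.513]
ft_force: [0.6, -0.2, -0.6]
opening: 0.999
t 5.1 grasp [0.4684 0.1122 0.1733] jawdeg -3.191476144362644 tilt x [ 0.0008  0.0005 -1.    ] open 0.9992939250221278 F [ 0.6293 -0.2023 -0.6114] q [-0.7878  0.2768  0.4998  2.1093 -0.1847  0.7956 -0.23  ]
turn [ 0.0001 -0.0005 -0.0008] shift cm cur [ 0.0347 -0.0231  0.0351] shift cm in target frame [ 0.0347 -0.023   0.0351]
```

View pics/e_w.png

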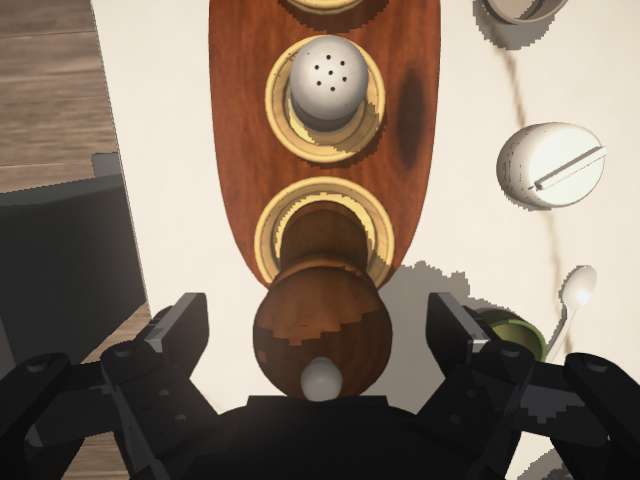

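```bash

python3 -m crank '[[[0,0,0,0,0,0,255],[0,0,0,0,0,0,255],[0,0,0,0,0,0,255],[0,0,0,0,0,0,255],[0,0,0,0,0,0,255],[0,0,0,0,0,0,255]]]'
python3 goto.py 0.468 0.1118 0.173 -3.2;python3 - <<'E'
from h import *
cv2.imwrite("pics/f_w.png",bot.grab_frame("wrist")[:,:,::-1])
ci=bot.camera_info("wrist")
print(bot.get_state()["opening"])
E
```

```text
time_s: 5.9
position: [0.4688, 0.1118, 0.3286]
orientation: [0.486, 0.515, 0.485, -0.513]
ft_force: [0.8, -0.6, 6.2]
opening: 0.549
t 5.9 grasp [0.4691 0.112  0.1736] jawdeg -3.220414150634827 tilt x [ 0.0023  0.0009 -1.    ] open 0.5488676694658763 F [ 0.7953 -0.5671  6.1898] q [-0.7873  0.2767  0.5004  2.1086 -0.1849  0.7949 -0.2294]
turn [-0.0004 -0.0011 -0.0022] shift cm cur [ 0.0642 -0.0761  0.0078] shift cm in target frame [ 0.0644 -0.076   0.0077]
0.5523778930837532
```

View pics/f_w.png

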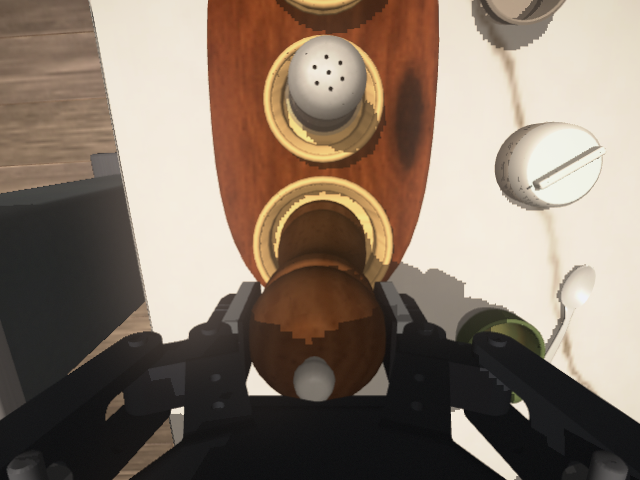

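```bash

python3 -m crank '[[[0,0,0,-2,0,0,255],[0,0,0,-2.5,0,0,255],[0,0,0,0,0,2.2,255],[0,0,0,0,0,4,255],[0,0,0,0,0,4,255],[0,0,0,0,0,4,255],[0,0,0,0,0,0,255],[0,0,0,0,0,0,255]]]'
python3 goto.py 0.46 -0.03 0.1236 -3.2;python3 - <<'E'
from h import *
cv2.imwrite("pics/g_w.png",bot.grab_frame("wrist")[:,:,::-1])
cv2.imwrite("pics/g_s.png",bot.grab_frame("scene")[:,:,::-1])
E
```

```text
time_s: 6.95
position: [0.4599, -0.0295, 0.3725]
orientation: [-0.486, -0.514, -0.486, 0.514]
ft_force: [0.6, 0.1, -2.3]
opening: 0.546
t 6.95 grasp [ 0.4599 -0.0294  0.2175] jawdeg -3.20421709627059 tilt x [-0.0004  0.0004 -1.    ] open 0.5462340277683166 F [ 0.5502  0.0947 -2.2963] q [-0.6128  0.173   0.6118  2.1144 -0.1282  0.8896  0.0171]
turn [-0.0001 -0.0004  0.0005] shift cm cur [9.3945 0.013  0.0533] shift cm in target frame [9.3945 0.0087 0.0494]
```

View pics/g_w.png

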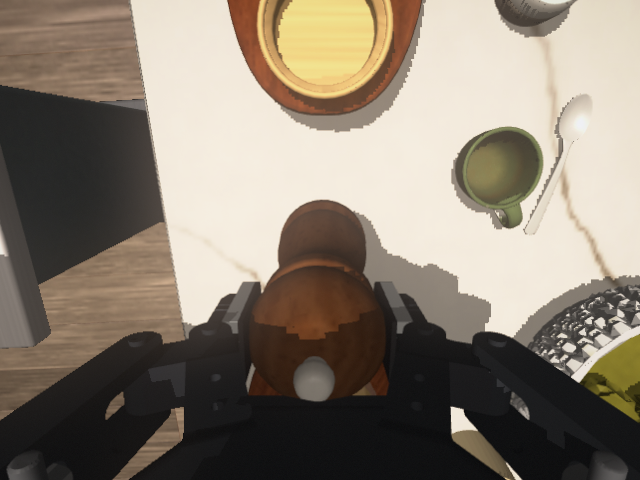

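View pics/g_s.png

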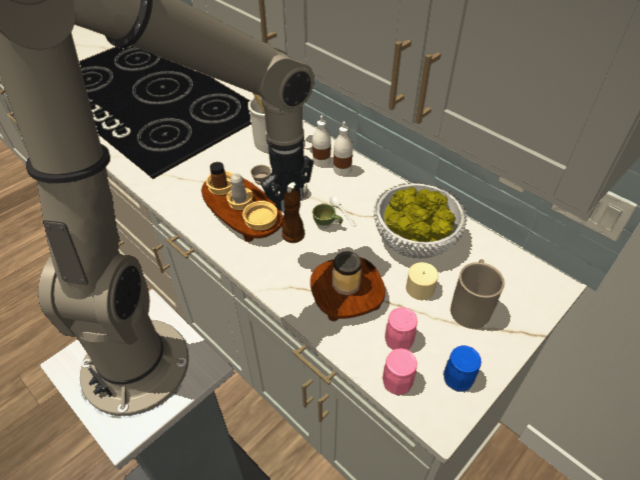

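```bash
python3 cups.py g2 wrist
python3 -m crank '[[[0,0,0,3,0,0,255],[0,0,0,3,0,0,255],[0,0,0,2.3,0,0,255],[0,0,0,0.7,0,0,255],[0,0,0,0.3,0,0,255],[0,0,0,0,0,0,255],[0,0,0,0,0,0,255]]]'
python3 goto.py 0.46 -0.03 0.1236 -3.2
```

```text
wrist wide_cup 0.69 c [0.472  0.1109] rms 0.000578042420503769 n 36
time_s: 8.12
position: [0.4604, -0.03, 0.2804]
orientation: [0.486, 0.514, 0.486, -0.513]
ft_force: [0.1, -1.1, -1.9]
opening: 0.543
t 8.125 grasp [ 0.4606 -0.0299  0.1254] jawdeg -3.2067720201421683 tilt x [ 0.0014  0.0004 -1.    ] open 0.5433283203681742 F [ 0.1165 -1.0548 -1.8633] q [-0.5275  0.3412  0.5479  2.1927 -0.2841  0.673   0.1626]
turn [-0.0001 -0.0005 -0.0014] shift cm cur [ 0.1771 -0.0378  0.0035] shift cm in target frame [ 0.1772 -0.0375  0.0034]
```

```bash

python3 -m crank '[[[0,0,0,0.2,0,0,255],[0,0,0,0,0,0,255],[0,0,0,0,0,0,255]]]'
python3 goto.py 0.46 -0.03 0.1236 -3.2
```

```text
time_s: 8.5
position: [0.46, -0.03, 0.2777]
orientation: [0.486, 0.514, 0.486, -0.514]
ft_force: [0.1, -0.2, -1.0]
opening: 0.544
t 8.5 grasp [ 0.46   -0.03    0.1227] jawdeg -3.21371322592463 tilt x [ 0.      0.0001 -1.    ] open 0.5442399329509362 F [ 0.131  -0.1596 -0.9925] q [-0.5247  0.3461  0.545   2.1946 -0.2879  0.6682  0.1659]
turn [-0.0002 -0.0001 -0.    ] shift cm cur [-0.0857 -0.0035 -0.0012] shift cm in target frame [-0.0857 -0.0035 -0.0012]
```

```bash

python3 -m crank '[[[0,0,0,0.1,0,0,255],[0,0,0,0,0,0,0],[0,0,0,0,0,0,0],[0,0,0,0,0,0,0],[0,0,0,0,0,0,0],[0,0,0,-4,0,0,0],[0,0,0,-5,0,0,0],[0,0,0,-5,0,0,0]]]'
python3 -m crank '[[[0,0,0,-1,0,4,0],[0,0,0,0,0,4,0],[0,0,0,0,0,4,0],[0,0,0,0,0,0,0],[0,0,0,0,0,0,0]]]'
python3 goto.py 0.472 -0.204 0.1 -3.2
python3 - <<'E'
from h import *
cv2.imwrite("pics/h_w.png",bot.grab_frame("wrist")[:,:,::-1])
cv2.imwrite("pics/h_s.png",bot.grab_frame("scene")[:,:,::-1])
for n in("honey_jar","round_board"):
    print(n,[(round(k["score"],2),k["position"]) for k in bot.find_in("wrist",n)])
E
```

```text
time_s: 9.5
position: [0.4598, -0.0301, 0.418]
orientation: [-0.486, -0.514, -0.486, 0.514]
ft_force: [1.9, 0.8, 0.3]
opening: 1.001
time_s: 10.12
position: [0.4533, -0.1494, 0.4265]
orientation: [-0.486, -0.514, -0.486, 0.514]
ft_force: [-0.3, -0.5, -0.3]
opening: 0.999
t 10.125 grasp [ 0.4532 -0.1493  0.2715] jawdeg -3.213128440992573 tilt x [-0.0004  0.0004 -1.    ] open 0.9992845265538068 F [-0.3215 -0.507  -0.3493] q [-0.4857  0.135   0.7516  2.0238 -0.1083  1.022   0.262 ]
turn [-0.0002 -0.0004  0.0004] shift cm cur [17.1473  2.1798  5.3566] shift cm in target frame [17.1504  2.1709  5.3504]
honey_jar [(0.88, [341.9, 281.0]), (0.71, [332.9, 381.6])]
round_board [(0.93, [338.5, 227.8])]
```

View pics/h_w.png

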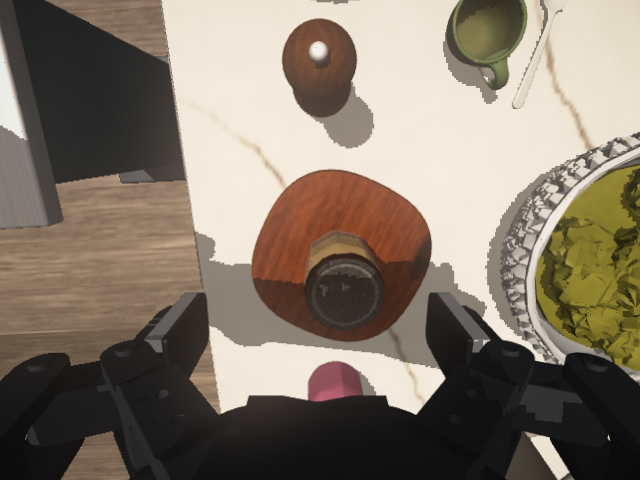

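View pics/h_s.png

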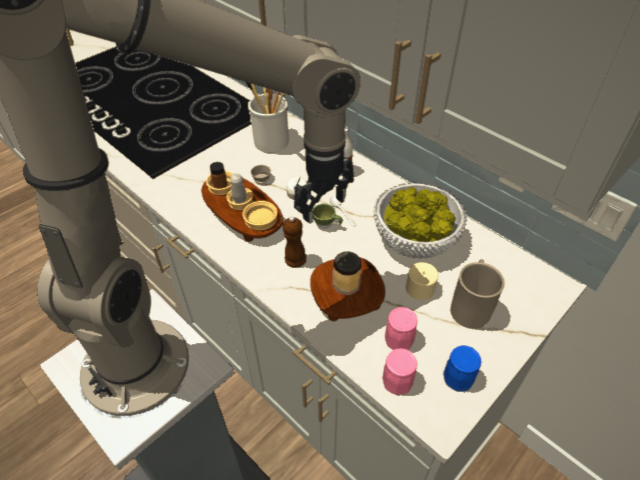

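```bash
python3 - <<'E'
from h import *
from scipy.optimize import minimize
ci=bot.camera_info("wrist")
hx=onz(ci,(343,294),.128)[0]; print("honey lid",hx)
bot.grab_frame("wrist")
m=bot.silhouettes("wrist","honey_jar")[0]["pixels"]; ys,xs=np.nonzero(m);print(xs.min(),xs.max(),ys.min(),ys.max())
def ren(c):
    o=np.zeros((480,640),np.uint8)
    for pc in PROF["honey_jar"]:
        P=np.vstack([circ(c[0],c[1],z+.042,r) for r,z in pc])
        cv2.fillConvexPoly(o,cv2.convexHull(np.round(proj(ci,P)*16).astype(np.int32)),1,shift=4)
    return o>0
f=lambda c:-((ren(c)&m).sum()/(ren(c)|m).sum())
r=minimize(f,hx,method="Nelder-Mead",options=dict(initial_simplex=[hx,hx+[.006,0],hx+[0,.006]]));print("fit",r.x,r.fun)
b=bot.silhouettes("wrist","round_board")[0]["pixels"]|m
h=cv2.convexHull(np.argwhere(b)[:,::-1].astype(np.int32)).reshape(-1,2)
w=onz(ci,h,.042); 
M_=cv2.moments((w*1000).astype(np.float32).reshape(-1,1,2)); print("board centroid",M_["m10"]/M_["m00"]/1000,M_["m01"]/M_["m00"]/1000,"ext",w.min(0),w.max(0),"enc",cv2.minEnclosingCircle((w*1000).astype(np.float32)), "area-r",np.sqrt(M_["m00"]/np.pi))
E
python3 goto.py 0.472 -0.204 0.1 -3.2
```

```text
honey lid [ 0.4704 -0.1997]
307 361 361 400
fit [ 0.4704 -0.1997] -0.0
board centroid 0.4694951509499143 -0.2287694711928979 ext [ 0.3809 -0.3669] [ 0.5647 -0.1093] enc ((451.6746826171875, -237.95709228515625), 129.58538818359375) area-r 102.77489961437675
t 10.475 grasp [ 0.4534 -0.1492  0.2716] jawdeg -3.1449321904880585 tilt x [-0.0001  0.0001 -1.    ] open 1.0038024568173831 F [-0.1966 -1.1135  0.1995] q [-0.4864  0.1349  0.7519  2.0236 -0.108   1.0219  0.2626]
turn [ 0.001  -0.0001  0.0001] shift cm cur [17.1639  2.1543  5.3672] shift cm in target frame [17.1648  2.158   5.3628]
```

```bash
cat > fit.py <<'E'
from h import *
from scipy.optimize import minimize
def fit(cam,name,z0,guess,near):
    ci=bot.camera_info(cam)
    ks=bot.silhouettes(cam,name)
    k=min(ks,key=lambda k:np.hypot(*(np.array(k["position"])-near))); m=k["pixels"]
    def ren(c):
        o=np.zeros((480,640),np.uint8)
        for pc in PROF[name]:
            P=np.vstack([circ(c[0],c[1],z+z0,r) for r,z in pc])
            cv2.fillConvexPoly(o,cv2.convexHull(np.round(proj(ci,P)*16).astype(np.int32)),1,shift=4)
        return o>0
    f=lambda c:-((ren(c)&m).sum()/(ren(c)|m).sum())
    g=np.array(guess)
    r=minimize(f,g,method="Nelder-Mead",options=dict(initial_simplex=[g,g+[.006,0],g+[0,.006]]))
    print(cam,name,"score",k["score"],k["position"],"fit",r.x,"iou",-r.fun); return r.x,m
E
python3 - <<'E'
from fit import *
bot.grab_frame("wrist");ci=bot.camera_info("wrist")
x,m=fit("wrist","honey_jar",.042,(.4704,-.2),(343,285))
b=bot.silhouettes("wrist","round_board")[0]["pixels"]|m
b=bot.silhouettes("wrist","round_board")[0]["pixels"]
h=cv2.convexHull(np.argwhere(b)[:,::-1].astype(np.int32)).reshape(-1,2)
w=onz(ci,h,.042); 
M_=cv2.moments((w*1000).astype(np.float32).reshape(-1,1,2)); print("board centroid",M_["m10"]/M_["m00"]/1000,M_["m01"]/M_["m00"]/1000,"ext",w.min(0),w.max(0),"enc",cv2.minEnclosingCircle((w*1000).astype(np.float32)), "area-r",np.sqrt(M_["m00"]/np.pi))
E
```

```text
wrist honey_jar score 0.77 [339.3, 282.2] fit [ 0.4709 -0.1995] iou 0.9630630630630631
board centroid 0.4727049433560745 -0.20173334276448862 ext [ 0.3805 -0.2929] [ 0.5646 -0.1104] enc ((472.44677734375, -201.529052734375), 93.70612335205078) area-r 89.52563545558594
```

```bash

python3 goto.py 0.471 -0.1995 0.1 -3.2
python3 -m crank '[[[0,0,0,0,2.03,4.91,0],[0,0,0,3,0,0,0],[0,0,0,4,0,0,0],[0,0,0,4,0,0,0],[0,0,0,2,0,0,0],[0,0,0,0,0,0,0],[0,0,0,0,0,0,0]]]'
python3 goto.py 0.471 -0.1995 0.1 -3.2
python3 - <<'E'
from fit import *
cv2.imwrite("pics/i_w.png",bot.grab_frame("wrist")[:,:,::-1])
E
```

```text
t 10.675 grasp [ 0.4534 -0.1497  0.2717] jawdeg -3.1944281161308585 tilt x [-0.  0. -1.] open 1.0015416213757962 F [ 0.2456  0.1925 -0.2256] q [-0.4858  0.135   0.7523  2.0234 -0.1081  1.022   0.2627]
turn [ 0.0001 -0.      0.0001] shift cm cur [17.1684  2.0397  4.8773] shift cm in target frame [17.1687  2.0393  4.8763]
time_s: 11.55
position: [0.4713, -0.2003, 0.2975]
orientation: [0.486, 0.514, 0.485, -0.514]
ft_force: [-1.0, -0.4, 0.9]
opening: 1.001
t 11.55 grasp [ 0.4714 -0.2003  0.1425] jawdeg -3.219503309969601 tilt x [ 0.0012 -0.0004 -1.    ] open 1.0008355735086523 F [-0.9971 -0.4193  0.8614] q [-0.2619  0.4182  0.6799  2.0744 -0.3759  0.7693  0.5942]
turn [-0.0003  0.0003 -0.0012] shift cm cur [ 4.2511 -0.0352 -0.0763] shift cm in target frame [ 4.2512 -0.0301 -0.0749]
```

View pics/i_w.png

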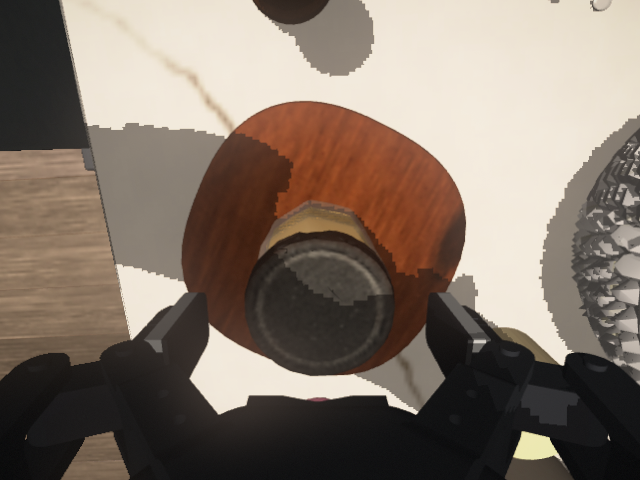

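```bash

python3 -m crank '[[[0,0,0,2.5,0,-0.08,0],[0,0,0,1.7,0,0,0],[0,0,0,0,0,0,0],[0,0,0,0,0,0,255],[0,0,0,0,0,0,255],[0,0,0,0,0,0,255],[0,0,0,0,0,0,255],[0,0,0,0,0,0,255]]]'
python3 goto.py 0.471 -0.1995 0.1 -3.2
python3 - <<'E'
from fit import *
cv2.imwrite("pics/j_w.png",bot.grab_frame("wrist")[:,:,::-1])
E
```

```text
time_s: 12.6
position: [0.4714, -0.1997, 0.2565]
orientation: [0.486, 0.515, 0.485, -0.513]
ft_force: [-1.3, 1.0, 11.6]
opening: 0.752
t 12.6 grasp [ 0.4718 -0.1996  0.1015] jawdeg -3.2584472779845974 tilt x [ 0.0025  0.0003 -1.    ] open 0.7523981704330309 F [-1.329   0.9715 11.6143] q [-0.2121  0.4845  0.623   2.0984 -0.4451  0.6865  0.6501]
turn [-0.001  -0.0005 -0.0025] shift cm cur [ 0.1462 -0.0461 -0.0151] shift cm in target frame [ 0.1463 -0.0458 -0.0152]
```

View pics/j_w.png

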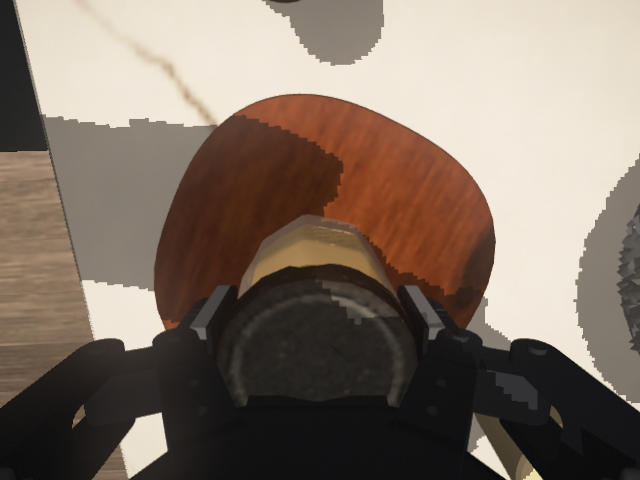

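```bash

python3 -m crank '[[[0,0,0,-2,0,0,255],[0,0,0,-4,0,0,255],[0,0,0,-4,0,0,255],[0,0,0,-4,0,0,255],[0,0,0,-2,0,-2,255],[0,0,0,0,0,-4,255],[0,0,0,0,0,-4,255],[0,0,0,0,0,-4,255]]]'
python3 goto.py 0.4718 0.1113 0.13 -3.2
```

```text
time_s: 13.65
position: [0.4783, -0.0584, 0.4151]
orientation: [0.486, 0.514, 0.486, -0.514]
ft_force: [1.1, 0.0, -2.5]
opening: 0.754
t 13.65 grasp [ 0.4783 -0.0583  0.2601] jawdeg -3.2453455536130242 tilt x [ 0.0004  0.0006 -1.    ] open 0.7543891179939034 F [ 1.0662  0.0147 -2.4514] q [-0.6633  0.1623  0.7427  2.0284 -0.1313  0.9968  0.0877]
turn [-0.0008 -0.0007 -0.0004] shift cm cur [ 13.0198  -1.6102 -16.901 ] shift cm in target frame [ 13.009   -1.5922 -16.911 ]
```

```bash

python3 -m crank '[[[0,0,0,0,-0.4,-4,255],[0,0,0,0,-0.4,-4,255],[0,0,0,0,-0.4,-4,255],[0,0,0,0,-0.4,-4,255],[0,0,0,3,0,-0.9,255],[0,0,0,4,0,0,255],[0,0,0,4,0,0,255],[0,0,0,0,0,0,255]]]'
python3 goto.py 0.4718 0.1113 0.137 -3.2
python3 - <<'E'
from fit import *
cv2.imwrite("pics/k_w.png",bot.grab_frame("wrist")[:,:,::-1])
E
```

```text
time_s: 14.65
position: [0.4708, 0.1098, 0.3029]
orientation: [-0.485, -0.512, -0.486, 0.516]
ft_force: [-0.4, -0.0, -2.2]
opening: 0.753
t 14.65 grasp [0.47   0.1094 0.1479] jawdeg -3.2350478269025307 tilt x [-0.0054 -0.0029 -1.    ] open 0.7529535083909173 F [-0.3758 -0.0167 -2.2485] q [-0.8338  0.3388  0.5744  2.1268 -0.2659  0.751  -0.1446]
turn [-0.0006  0.0032  0.0052] shift cm cur [ 1.0917  0.0932 -0.1588] shift cm in target frame [ 1.0926  0.0877 -0.1553]
```

View pics/k_w.png

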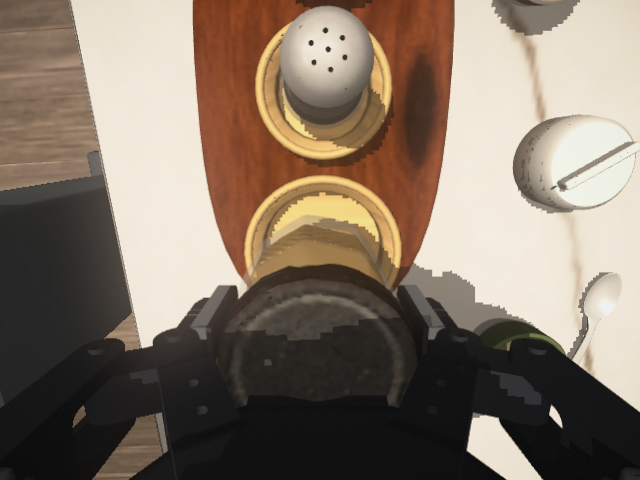

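```bash

python3 -m crank '[[[0,0,0,1,0,0,255],[0,0,0,0,0,0,255],[0,0,0,0,0,0,255]]]'
python3 goto.py 0.4718 0.1113 0.112 -3.2; python3 cups.py k2 wrist
```

```text
time_s: 15.08
position: [0.4725, 0.1103, 0.2954]
orientation: [0.486, 0.514, 0.486, -0.513]
ft_force: [-0.4, 1.0, -2.6]
opening: 0.751
t 15.075 grasp [0.4726 0.1104 0.1404] jawdeg -3.211022293143741 tilt x [ 0.0011  0.0008 -1.    ] open 0.7514380566453143 F [-0.358   1.0089 -2.582 ] q [-0.8237  0.3527  0.5651  2.1307 -0.2823  0.7282 -0.1301]
turn [-0.0002 -0.0008 -0.001 ] shift cm cur [ 2.8407 -0.0757 -0.0957] shift cm in target frame [ 2.8407 -0.0728 -0.0981]
wrist wide_cup 0.9 c [0.4716 0.1115] rms 0.0007377267799863692 n 42
wrist small_cup 0.88 c [0.4772 0.2012] rms 0.0008282557424326696 n 50
```

View pics/k2_wrist.png

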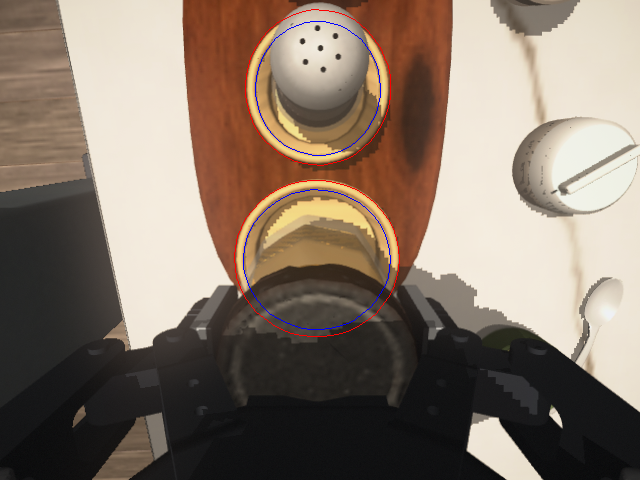

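```bash

python3 -m crank '[[[0,0,0,0,-0.08,-0.1,255],[0,0,0,1,0,0,255],[0,0,0,1,0,0,255],[0,0,0,0.4,0,0,255],[0,0,0,0,0,0,255],[0,0,0,0,0,0,255]]]'
python3 goto.py 0.4716 0.1115 0.1105 -3.2
```

```text
time_s: 16.02
position: [0.4723, 0.1127, 0.2703]
orientation: [0.486, 0.515, 0.486, -0.513]
ft_force: [3.0, 4.1, -5.7]
opening: 0.753
t 16.025 grasp [0.4727 0.1129 0.1153] jawdeg -3.149298057338582 tilt x [ 0.0024  0.0015 -1.    ] open 0.7526786253396369 F [ 3.0427  4.1133 -5.714 ] q [-0.7992  0.3972  0.5348  2.146  -0.3234  0.6722 -0.0983]
turn [ 0.0009 -0.0016 -0.0023] shift cm cur [ 0.4751 -0.0641  0.124 ] shift cm in target frame [ 0.4754 -0.063   0.1233]
```

```bash

python3 -m crank '[[[0,0,0,0.2,-0.05,0.1,255],[0,0,0,0.2,0,0,255],[0,0,0,0,0,0,255],[0,0,0,0,0,0,255]]]'
python3 goto.py 0.4716 0.1115 0.1105 -3.2
```

```text
time_s: 16.52
position: [0.4723, 0.1124, 0.2669]
orientation: [0.486, 0.515, 0.486, -0.512]
ft_force: [2.9, 5.9, -0.8]
opening: 0.75
t 16.525 grasp [0.473  0.1128 0.1119] jawdeg -3.1193793253530826 tilt x [ 0.004   0.0029 -1.    ] open 0.749920070364635 F [ 2.9241  5.9426 -0.8281] q [-0.7937  0.4025  0.5296  2.1486 -0.33    0.6628 -0.0913]
turn [ 0.0014 -0.0031 -0.0038] shift cm cur [ 0.1384 -0.0692  0.0931] shift cm in target frame [ 0.1389 -0.0685  0.0927]
```

```bash

python3 -m crank '[[[0,0,0,0,0.08,-0.15,255],[0,0,0,0.1,0,0,255],[0,0,0,0,0,0,255],[0,0,0,0,0,0,255]]]'
python3 goto.py 0.4716 0.1115 0.1105 -3.2;  python3 - <<'E'
from fit import *
cv2.imwrite("pics/l_w.png",bot.grab_frame("wrist")[:,:,::-1])
cv2.imwrite("pics/l_s.png",cv2.resize(bot.grab_frame("scene")[140:300,180:400,::-1],None,fx=3.5,fy=3.5))
E
```

```text
time_s: 17.02
position: [0.4727, 0.1128, 0.2659]
orientation: [0.486, 0.515, 0.486, -0.513]
ft_force: [2.5, 5.7, 0.2]
opening: 0.75
t 17.025 grasp [0.4731 0.1131 0.1109] jawdeg -3.170126794238037 tilt x [ 0.0024  0.0017 -1.    ] open 0.7495689625440659 F [2.4566 5.742  0.2349] q [-0.7937  0.4056  0.5292  2.1476 -0.331   0.663  -0.0921]
turn [ 0.0005 -0.0018 -0.0023] shift cm cur [ 0.0363 -0.1001  0.1396] shift cm in target frame [ 0.0368 -0.0999  0.1396]
```

View pics/l_w.png

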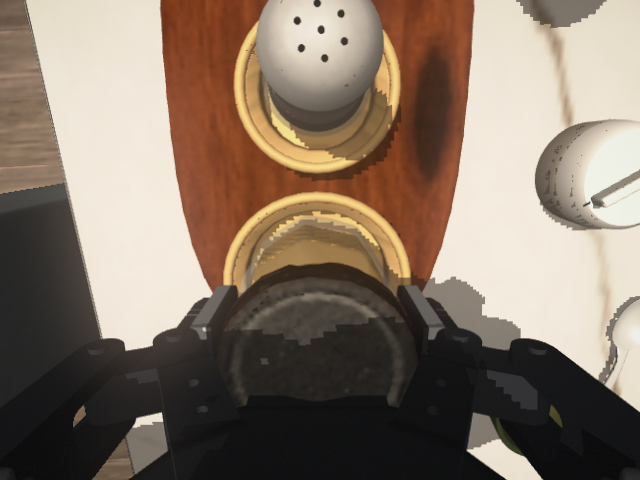

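View pics/l_s.png

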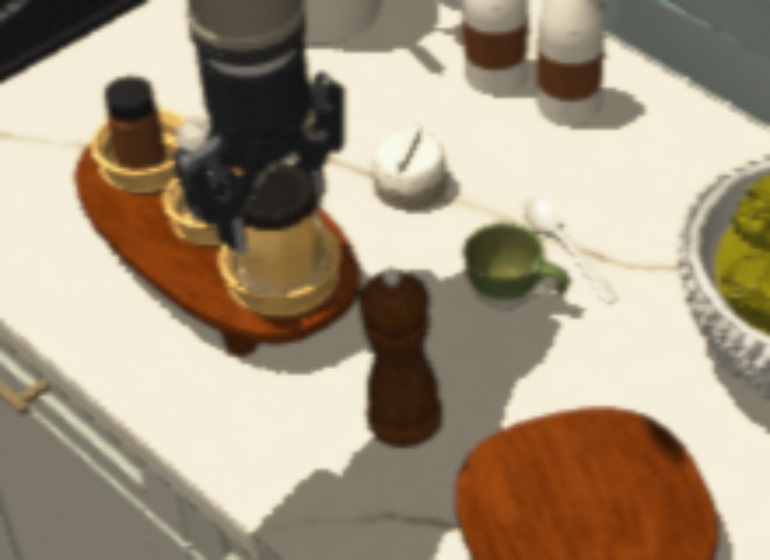

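```bash

python3 -m crank '[[[0,0,0,0.1,0,0,255],[0,0,0,0,0,0,255],[0,0,0,0,0,0,0],[0,0,0,0,0,0,0],[0,0,0,0,0,0,0],[0,0,0,0,0,0,0],[0,0,0,-2,0,0,0],[0,0,0,-4,0,0,0]]]'
python3 -m crank '[[[0,0,0,-4,0,0,0],[0,0,0,-5,0,0,0],[0,0,0,0,0,0,0],[0,0,0,0,0,0,0]]]'
python3 goto.py 0.477 0.2038 0.101 -3.2;  python3 - <<'E'
from fit import *
s=bot.get_state()
cv2.imwrite("pics/m_w.png",bot.grab_frame("wrist")[:,:,::-1])
fit("wrist","honey_jar",.051,(.472,.112),(320,350))
fit("wrist","salt_shaker",.051,(.477,.2038),(320,200))
E
```

```text
time_s: 18.12
position: [0.4711, 0.1116, 0.3242]
orientation: [-0.486, -0.513, -0.486, 0.515]
ft_force: [1.2, -0.0, -0.4]
opening: 0.997
time_s: 18.62
position: [0.4714, 0.1117, 0.4143]
orientation: [-0.486, -0.514, -0.486, 0.514]
ft_force: [-0.9, 0.2, -1.2]
opening: 0.998
t 18.625 grasp [0.4714 0.1118 0.2593] jawdeg -3.1966877332119967 tilt x [-0.0005  0.0002 -1.    ] open 0.9984579968477173 F [-0.9327  0.1777 -1.2427] q [-0.939   0.1618  0.6536  2.0201 -0.1174  0.9962 -0.2834]
turn [ 0.0001 -0.0002  0.0005] shift cm cur [15.8275  0.051  -9.2187] shift cm in target frame [15.8256  0.0418 -9.222 ]
wrist honey_jar score 0.64 [318.1, 233.0] fit [0.4709 0.1134] iou 0.9263877715205149
wrist salt_shaker score 0.8 [317.1, 104.7] fit [0.4769 0.1995] iou 0.7588061306802903
```

View pics/m_w.png

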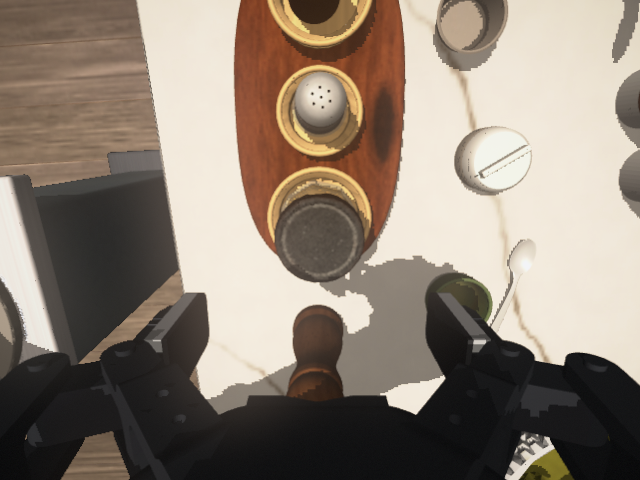

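```bash
python3 - <<'E'
from h import *
ci=bot.camera_info("wrist"); print(onz(ci,(320,98),.139))
E
python3 -m crank '[[[0,0,0,0,0,-4.5,0],[0,0,0,0,0,-4.6,0],[0,0,0,4,0,0,0],[0,0,0,4,0,0,0],[0,0,0,3,0,0,0],[0,0,0,0,0,0,0],[0,0,0,0,0,0,0]]]'
python3 goto.py 0.477 0.203 0.101 -3.2;  python3 - <<'E'
from fit import *
ci=bot.camera_info("wrist")
cv2.imwrite("pics/n_w.png",bot.grab_frame("wrist")[:,:,::-1])
fit("wrist","salt_shaker",.051,(.477,.2028),(320,330))
E
```

```text
[[0.4769 0.2038]]
time_s: 19.65
position: [0.4773, 0.2025, 0.3052]
orientation: [0.486, 0.514, 0.486, -0.514]
ft_force: [1.1, 0.1, -0.6]
opening: 1.001
t 19.65 grasp [0.4774 0.2025 0.1502] jawdeg -3.2358859572065333 tilt x [ 0.0004 -0.0002 -1.    ] open 1.001073779306678 F [ 1.0595  0.0557 -0.5747] q [-0.959   0.3857  0.5425  2.0482 -0.2798  0.7784 -0.3043]
turn [-0.0006  0.0002 -0.0004] shift cm cur [ 4.9191 -0.035  -0.0467] shift cm in target frame [ 4.9191 -0.0332 -0.046 ]
wrist salt_shaker score 0.89 [318.0, 274.1] fit [0.4773 0.2127] iou 0.704997525977239
```

View pics/n_w.png

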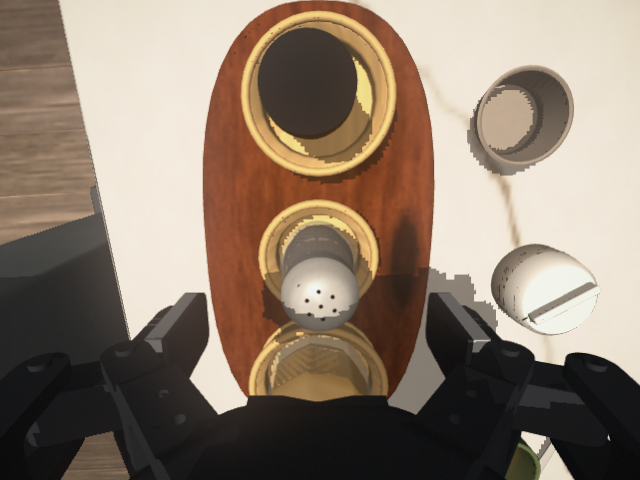

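```bash
python3 - <<'E'
from h import *
ci=bot.camera_info("wrist"); print("salt",onz(ci,(320,305),.141),onz(ci,(320,293),.13),"amber cap",onz(ci,(307,82),.123))
E
python3 cups.py n2 wrist
```

```text
salt [[0.4783 0.2069]] [[0.4784 0.2073]] amber cap [[0.478  0.2918]]
wrist wide_cup 0.85 c [0.4722 0.1189] rms 0.001650315556175307 n 26
wrist middle_cup 0.75 c [0.4818 0.291 ] rms 0.0006323936969128217 n 52
wrist small_cup 0.75 c [0.4769 0.202 ] rms 0.000844258010106288 n 40
```

View pics/n2_wrist.png

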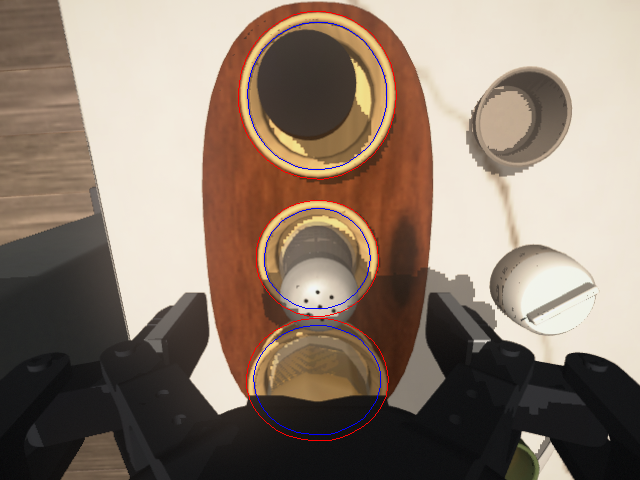

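```bash

python3 -m crank '[[[0,0,0,2.5,0,-0.2,0],[0,0,0,2.4,0,0,0],[0,0,0,0,0,0,0],[0,0,0,0,0,0,255],[0,0,0,0,0,0,255],[0,0,0,0,0,0,255],[0,0,0,0,0,0,255],[0,0,0,0,0,0,255]]]'
python3 goto.py 0.477 0.2045 0.101 -3.2;  python3 - <<'E'
from fit import *
cv2.imwrite("pics/o_w.png",bot.grab_frame("wrist")[:,:,::-1])
E
```

```text
time_s: 20.95
position: [0.4777, 0.2047, 0.2571]
orientation: [0.486, 0.515, 0.486, -0.513]
ft_force: [-2.0, -0.8, 8.6]
opening: 0.442
t 20.95 grasp [0.4779 0.2049 0.1021] jawdeg -3.2237337479786925 tilt x [ 0.0017  0.0015 -1.    ] open 0.4424714411951966 F [-2.0243 -0.7521  8.6356] q [-0.9166  0.4648  0.4936  2.0748 -0.3462  0.6783 -0.2513]
turn [-0.0004 -0.0016 -0.0017] shift cm cur [ 0.1112 -0.067   0.0233] shift cm in target frame [ 0.1113 -0.0669  0.0231]
```

View pics/o_w.png

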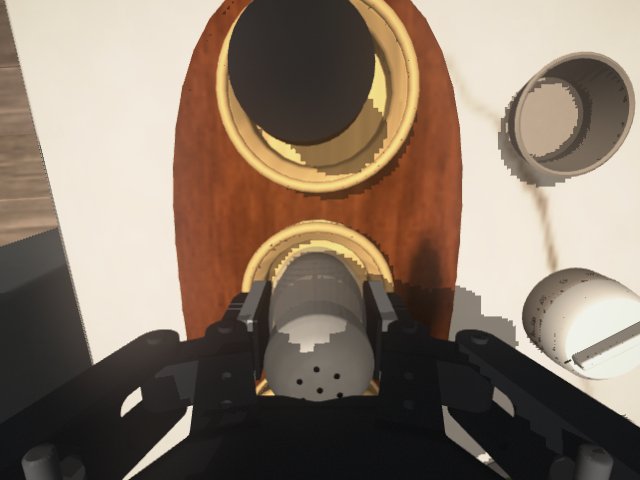

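```bash
python3 - <<'E'
from h import *
ci=bot.camera_info("wrist"); s,p,M=tcp(); 
for px,z in(((320,378),.141),((320,360),.13),((320,340),.125)): print(onz(ci,px,z))
# predicted rows for holes centre if at grasp axis
for dy in(-.005,0,.005,.01): print(dy,proj(ci,[[.4779,.2049+dy,.141]]),proj(ci,circ(.4779,.2049+dy,.051+.05,.022)).min(0),proj(ci,circ(.4779,.2049+dy,.051,.022)).min(0))
E
python3 - <<'E'
import cv2
a=cv2.imread("pics/o_w.png")[200:420,200:440];cv2.imwrite("pics/o_z.png",cv2.resize(a,None,fx=2.7,fy=2.7,interpolation=cv2.INTER_CUBIC))
E
```

```text
[[0.4782 0.2109]]
[[0.4782 0.2091]]
[[0.4784 0.2128]]
-0.005 [[321.1618 412.8912]] [261.8307 282.8767] [275.9932 244.9834]
0 [[320.1902 397.3656]] [260.5631 269.922 ] [275.1594 235.2444]
0.005 [[319.192  381.4117]] [259.2723 256.7088] [274.3143 225.365 ]
0.01 [[318.1662 365.0133]] [257.9575 243.2303] [273.4578 215.3428]
```

View pics/o_z.png

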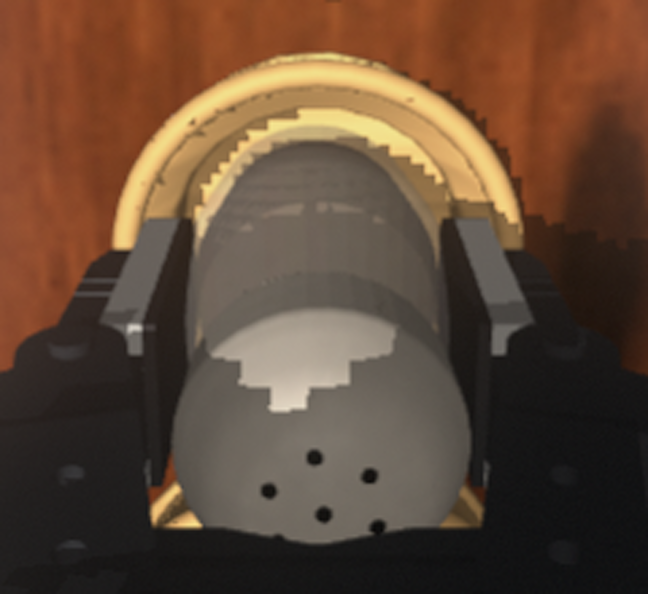

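```bash

python3 -m crank '[[[0,0,0,-2,0,0,255],[0,0,0,-4,0,0,255],[0,0,0,-4,0,0,255],[0,0,0,-4,0,0,255],[0,0,0,-1,0,2,255],[0,0,0,0,0,4,255],[0,0,0,0,0,4,255],[0,0,0,0,0,4,255]]]'
python3 -m crank '[[[0,0,0,0,0.3,4,255],[0,0,0,0,0.4,4,255],[0,0,0,0,0.4,4,255],[0,0,0,0,0.4,4,255],[0,0,0,0,0.3,4,255],[0,0,0,0,0,4,255],[0,0,0,0,0,0,255],[0,0,0,0,0,0,255]]]'
python3 goto.py 0.4725 -0.2017 0.0945 -3.2;  python3 - <<'E'
from fit import *
cv2.imwrite("pics/p_w.png",bot.grab_frame("wrist")[:,:,::-1])
cv2.imwrite("pics/p_s.png",cv2.resize(bot.grab_frame("scene")[140:340,180:420,::-1],None,fx=3,fy=3))
E
```

```text
time_s: 22.0
position: [0.4681, 0.0624, 0.4048]
orientation: [-0.485, -0.513, -0.486, 0.515]
ft_force: [-0.2, -0.9, -1.1]
opening: 0.44
time_s: 23.0
position: [0.4729, -0.1758, 0.4049]
orientation: [-0.485, -0.514, -0.486, 0.514]
ft_force: [0.6, 1.0, -1.5]
opening: 0.442
t 23.0 grasp [ 0.4727 -0.1757  0.2499] jawdeg -3.261573680956411 tilt x [-0.0016  0.0007 -1.    ] open 0.4424452481846429 F [ 0.5589  1.0423 -1.5259] q [-0.4621  0.2455  0.8253  1.9951 -0.2154  0.9906  0.4107]
turn [-0.0011 -0.0006  0.0016] shift cm cur [15.5393  0.1319  2.598 ] shift cm in target frame [15.5411  0.1038  2.5883]
```

View pics/p_w.png

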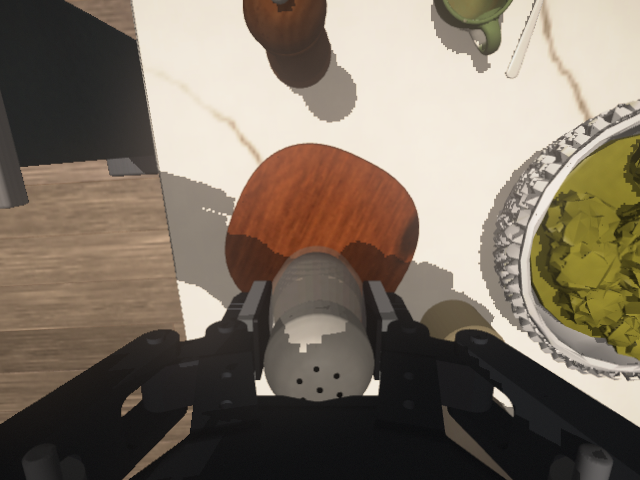

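View pics/p_s.png

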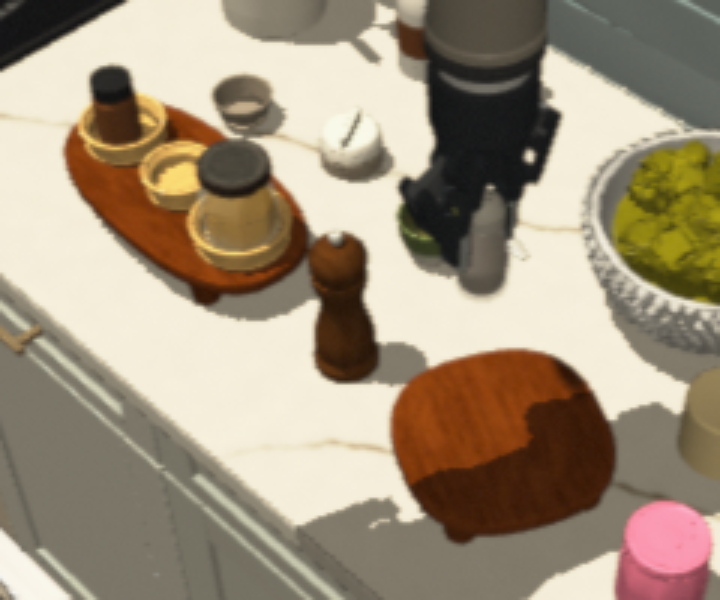

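```bash
python3 - <<'E'
from h import *
for c in("scene","top"):
    bot.grab_frame(c);ci=bot.camera_info(c)
    k=bot.silhouettes(c,"round_board")[0]; b=k["pixels"]
    h=cv2.convexHull(np.argwhere(b)[:,::-1].astype(np.int32)).reshape(-1,2)
    w=onz(ci,h,.042); M_=cv2.moments((w*1000).astype(np.float32).reshape(-1,1,2)); print(c,k["score"],"centroid",M_["m10"]/M_["m00"]/1000,M_["m01"]/M_["m00"]/1000,"ext",w.min(0),w.max(0), "area-r",np.sqrt(M_["m00"]/np.pi))
E
python3 -m crank '[[[0,0,0,0,0.1,2.6,255],[0,0,0,3,0,0,255],[0,0,0,3,0,0,255],[0,0,0,4,0,0,255],[0,0,0,3,0,0,255],[0,0,0,0,0,0,255],[0,0,0,0,0,0,255]]]'
python3 goto.py 0.4725 -0.2017 0.0945 -3.2
```

```text
scene 0.67 centroid 0.46947961548530276 -0.20987920526567358 ext [ 0.3708 -0.3074] [ 0.5655 -0.1144] area-r 93.24799672377037
time_s: 24.18
position: [0.4738, -0.202, 0.2767]
orientation: [0.486, 0.514, 0.485, -0.514]
ft_force: [-0.6, 0.3, -2.6]
opening: 0.442
t 24.175 grasp [ 0.474  -0.202   0.1217] jawdeg -3.1953250807180305 tilt x [ 0.0013 -0.0005 -1.    ] open 0.4424682949460431 F [-0.5987  0.3275 -2.5799] q [-0.2634  0.468   0.6934  2.0822 -0.4432  0.7375  0.6565]
turn [ 0.0001  0.0004 -0.0013] shift cm cur [ 2.7212 -0.135  -0.0211] shift cm in target frame [ 2.7214 -0.1314 -0.02  ]Traceback (most recent call last):
  File "<stdin>", line 4, in <module>
IndexError: list index out of range
```

```bash

python3 -m crank '[[[0,0,0,1.5,-0.12,0,255],[0,0,0,0.9,0,0,255],[0,0,0,0.3,0,0,255],[0,0,0,0,0,0,255],[0,0,0,0,0,0,255]]]'
python3 goto.py 0.4725 -0.2017 0.0931 -3.2
```

```text
time_s: 24.8
position: [0.4721, -0.2018, 0.2488]
orientation: [0.486, 0.514, 0.486, -0.514]
ft_force: [1.4, -0.1, -1.3]
opening: 0.439
t 24.8 grasp [ 0.4722 -0.2018  0.0938] jawdeg -3.2117066836539836 tilt x [ 0.0003 -0.0001 -1.    ] open 0.4386654520194209 F [ 1.4286 -0.1289 -1.2715] q [-0.2271  0.5108  0.651   2.0996 -0.489   0.6824  0.6949]
turn [-0.0002  0.0001 -0.0003] shift cm cur [ 0.0696  0.0351 -0.0137] shift cm in target frame [ 0.0696  0.0351 -0.0137]
```

```bash

python3 -m crank '[[[0,0,0,0.1,0,0,255],[0,0,0,0,0,0,255],[0,0,0,0,0,0,255]]]'
python3 goto.py 0.4725 -0.2017 0.0931 -3.2;python3 - <<'E'
from fit import *
cv2.imwrite("pics/q_w.png",bot.grab_frame("wrist")[:,:,::-1])
cv2.imwrite("pics/q_s.png",cv2.resize(bot.grab_frame("scene")[200:340,250:420,::-1],None,fx=4,fy=4))
E
```

```text
time_s: 25.18
position: [0.4722, -0.2019, 0.2482]
orientation: [0.486, 0.514, 0.486, -0.514]
ft_force: [-1.9, 1.0, 4.7]
opening: 0.441
t 25.175 grasp [ 0.4723 -0.2019  0.0932] jawdeg -3.2192235391861153 tilt x [ 0.0007  0.0001 -1.    ] open 0.4413715219469481 F [-1.8514  1.035   4.7203] q [-0.2259  0.5118  0.6499  2.0998 -0.4906  0.6811  0.6963]
turn [-0.0003 -0.0001 -0.0007] shift cm cur [ 0.0094  0.03   -0.0258] shift cm in target frame [ 0.0094  0.0301 -0.0258]
```

View pics/q_s.png

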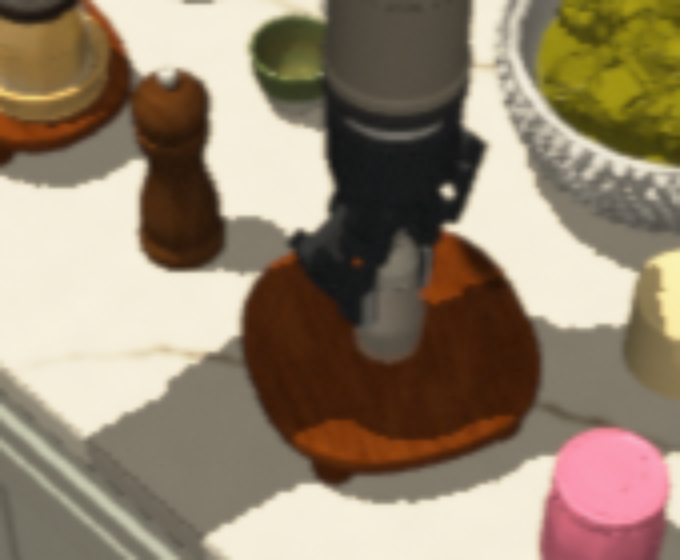

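View pics/q_w.png

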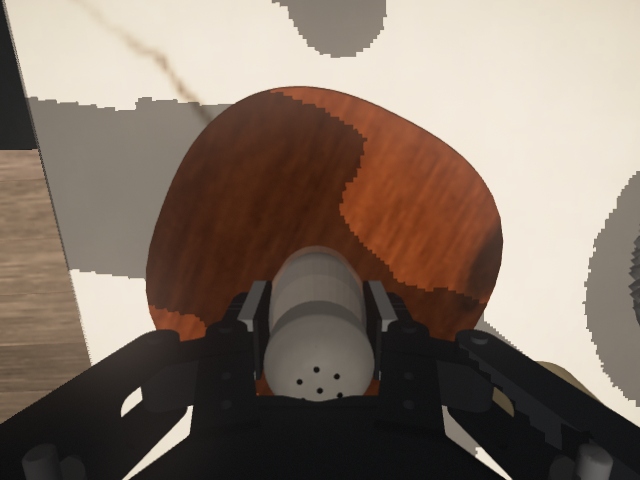

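```bash

python3 -m crank '[[[0,0,0,0,0,0,0],[0,0,0,0,0,0,0],[0,0,0,0,0,0,0],[0,0,0,0,0,0,0],[0,0,0,-3,0,0,0],[0,0,0,-5,0,0,0],[0,0,0,-5,0,0,0],[0,0,0,-4,0,0,0]]]'
python3 -m crank '[[[0,0,0,0,0,-4,0],[0,0,0,0,-0.2,-4,0],[0,0,0,0,0,0,0],[0,0,0,0,0,0,0]]]'
python3 - <<'E'
from fit import *
ci=bot.camera_info("wrist")
cv2.imwrite("pics/r_w.png",bot.grab_frame("wrist")[:,:,::-1])
fit("wrist","salt_shaker",.042,(.4725,-.2017),(330,270))
b=bot.silhouettes("wrist","round_board")[0]["pixels"]
h=cv2.convexHull(np.argwhere(b)[:,::-1].astype(np.int32)).reshape(-1,2)
w=onz(ci,h,.042); M_=cv2.moments((w*1000).astype(np.float32).reshape(-1,1,2)); print("board",M_["m10"]/M_["m00"]/1000,M_["m01"]/M_["m00"]/1000,"area-r",np.sqrt(M_["m00"]/np.pi))
E
python3 goto.py 0.477 0.289 0.1 -3.2
```

```text
time_s: 26.28
position: [0.4719, -0.202, 0.4195]
orientation: [0.486, 0.514, 0.485, -0.514]
ft_force: [0.8, 0.1, -0.4]
opening: 1.002
time_s: 26.78
position: [0.4744, -0.1222, 0.4177]
orientation: [-0.486, -0.514, -0.486, 0.514]
ft_force: [0.4, -0.1, 1.2]
opening: 0.997
wrist salt_shaker score 0.77 [320.2, 308.9] fit [ 0.4704 -0.1939] iou 0.6994047619047619
board 0.4735045113041776 -0.2009213300482162 area-r 89.61222917677
t 26.925 grasp [ 0.4743 -0.123   0.2627] jawdeg -3.333948062925476 tilt x [-0.0001 -0.0004 -1.    ] open 1.0011676805103493 F [-0.18    0.5156 -0.2698] q [-0.6063  0.1919  0.8454  2.0119 -0.169   1.008   0.2625]
turn [-0.0023  0.0004  0.    ] shift cm cur [ 16.2514  -2.1282 -41.1469] shift cm in target frame [ 16.2695  -2.0325 -41.1445]
```

View pics/r_w.png

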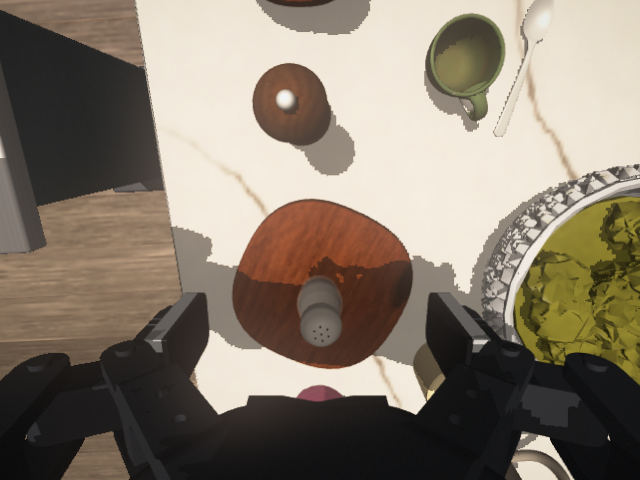

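```bash
python3 - <<'E'
from h import *
ci=bot.camera_info("wrist")
print(onz(ci,(321,332),.132),onz(ci,(321,327),.122),"base front",onz(ci,(320,278),.042),"mill knob",onz(ci,(285,99),.157))
E
python3 -m crank '[[[0.002,0,0,0,-0.3,-5,0],[0,0,0,0,-0.3,-5,0],[0,0,0,0,-0.3,-5,0],[0,0,0,0,-0.3,-5,0],[0,0,0,0,-0.3,-5,0],[0,0,0,0,-0.2,-5,0],[0,0,0,0,-0.2,-5,0],[0,0,0,0,-0.1,-3.5,0]]]'
python3 -m crank '[[[0,0,0,4,0,0,0],[0,0,0,3,0,0,0],[0,0,0,0,0,0,0],[0,0,0,0,0,0,0]]]'
python3 goto.py 0.477 0.289 0.1 -3.2
python3 - <<'E'
from fit import *
cv2.imwrite("pics/s_w.png",bot.grab_frame("wrist")[:,:,::-1])
fit("wrist","amber_jar",.051,(.477,.289),(330,270))
E
```

```text
[[ 0.4722 -0.1993]] [[ 0.4722 -0.2005]] base front [[ 0.4726 -0.1897]] mill knob [[ 0.4598 -0.0314]]
time_s: 27.92
position: [0.477, 0.2655, 0.4174]
orientation: [-0.485, -0.514, -0.485, 0.514]
ft_force: [0.7, -0.0, -0.3]
opening: 1.001
time_s: 28.42
position: [0.4777, 0.2633, 0.3487]
orientation: [0.485, 0.515, 0.485, -0.514]
ft_force: [-0.2, 0.3, -0.1]
opening: 0.999
t 28.425 grasp [0.4779 0.2634 0.1937] jawdeg -3.404060618337004 tilt x [ 0.0012  0.0004 -1.    ] open 0.9988977695929281 F [-0.2253  0.3152 -0.0911] q [-1.0885  0.3696  0.5907  1.9542 -0.2612  0.8917 -0.423 ]
turn [-0.0036 -0.0005 -0.0012] shift cm cur [ 9.3709 -0.2317 -2.5547] shift cm in target frame [ 9.3699 -0.2113 -2.5601]
wrist amber_jar score 0.93 [317.5, 206.5] fit [0.4781 0.2939] iou 0.8614575214341388
```

View pics/s_w.png

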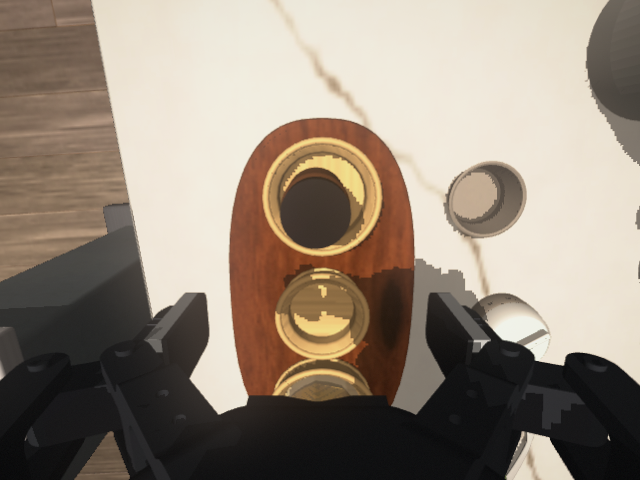

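```bash
python3 cups.py s2 wrist; python3 - <<'E'
from h import *
ci=bot.camera_info("wrist");print("cap",onz(ci,(316.5,213),.123))
E
python3 goto.py 0.478 0.2895 0.096 -3.2
```

```text
wrist wide_cup 0.96 c [0.4722 0.1228] rms 0.0033509703349226556 n 22
wrist middle_cup 0.75 c [0.4818 0.292 ] rms 0.0009105909907114967 n 50
wrist small_cup 0.57 c [0.4769 0.205 ] rms 0.0011208901967273087 n 44
cap [[0.4778 0.2933]]
t 28.725 grasp [0.4771 0.264  0.1935] jawdeg -3.3280599298812237 tilt x [ 0.0009  0.0011 -1.    ] open 0.9976743746580303 F [ 0.3535 -0.0159 -0.151 ] q [-1.0894  0.3691  0.5901  1.9552 -0.2617  0.891  -0.4226]
turn [-0.0022 -0.0012 -0.0009] shift cm cur [ 9.751  -0.0575 -2.5604] shift cm in target frame [ 9.748  -0.0432 -2.5719]
```

```bash

python3 -m crank '[[[0.002,0,0,0,-0.08,-2.73,0],[0,0,0,3,0,0,0],[0,0,0,1.5,0,0,0],[0,0,0,0,0,0,0],[0,0,0,0,0,0,0]]]'
python3 goto.py 0.478 0.2912 0.096 -3.2
python3 - <<'E'
from fit import *
cv2.imwrite("pics/t_w.png",bot.grab_frame("wrist")[:,:,::-1])
fit("wrist","amber_jar",.051,(.477,.289),(330,270))
E
```

```text
time_s: 29.35
position: [0.478, 0.2911, 0.3034]
orientation: [0.485, 0.515, 0.485, -0.515]
ft_force: [-0.3, -0.2, 0.9]
opening: 0.998
t 29.35 grasp [0.4781 0.2912 0.1484] jawdeg -3.4677689140476784 tilt x [ 0.0007  0.0005 -1.    ] open 0.9984513250479751 F [-0.2738 -0.15    0.9311] q [-1.083   0.4556  0.548   1.9558 -0.3205  0.8149 -0.4185]
turn [-0.0047 -0.0005 -0.0007] shift cm cur [ 5.2357 -0.0011 -0.0064] shift cm in target frame [ 5.2357  0.0027 -0.0092]
wrist amber_jar score 0.94 [317.4, 280.8] fit [0.4769 0.2941] iou 0.9017469678424391
```

View pics/t_w.png

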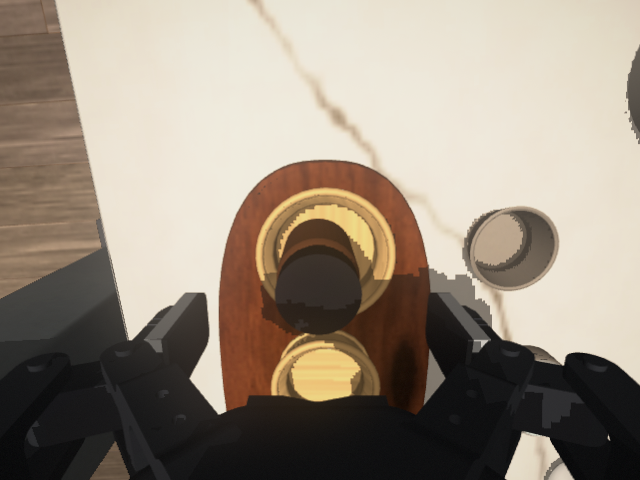

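```bash
python3 - <<'E'
from h import *
ci=bot.camera_info("wrist")
for y in(.289,.2915,.294): print(y,proj(ci,[[.478,y,.123]]), proj(ci,circ(.478,y,.123,.0195)).min(0),proj(ci,circ(.478,y,.123,.0195)).max(0))
E
python3 -m crank '[[[0.005,0,0,2.5,0,0,0],[0,0,0,2.7,0,0,0],[0,0,0,0,0,0,0],[0,0,0,0,0,0,255],[0,0,0,0,0,0,255],[0,0,0,0,0,0,255],[0,0,0,0,0,0,255],[0,0,0,0,0,0,255]]]'
python3 goto.py 0.478 0.2912 0.096 -3.2;  python3 - <<'E'
from fit import *
cv2.imwrite("pics/u_w.png",bot.grab_frame("wrist")[:,:,::-1])
fit("wrist","amber_jar",.051,(.477,.289),(330,270))
E
python3 cups.py u2 wrist
```

```text
0.289 [[318.7821 302.5794]] [274.702  260.7611] [362.8767 341.8285]
0.2915 [[318.4509 297.3662]] [274.191  255.2025] [362.7241 336.9327]
0.294 [[318.117  292.1104]] [273.6761 249.5975] [362.57   331.9977]
time_s: 30.45
position: [0.4782, 0.2912, 0.2521]
orientation: [0.483, 0.517, 0.484, -0.515]
ft_force: [-0.6, -0.7, 5.6]
opening: 0.472
t 30.45 grasp [0.4784 0.2915 0.0971] jawdeg -3.7327177248461365 tilt x [ 0.0015  0.0016 -1.    ] open 0.4716601534015402 F [-0.5729 -0.7479  5.624 ] q [-1.0424  0.5315  0.5008  1.9844 -0.3808  0.7154 -0.3738]
turn [-0.0093 -0.0017 -0.0014] shift cm cur [ 0.109  -0.0163  0.006 ] shift cm in target frame [ 0.109  -0.0162  0.0056]
wrist amber_jar score 0.67 [316.5, 329.0] fit [0.4782 0.2962] iou 0.8152388883106069
wrist middle_cup 0.84 c [0.4816 0.2914] rms 0.0006365104934017204 n 36
```

View pics/u_w.png

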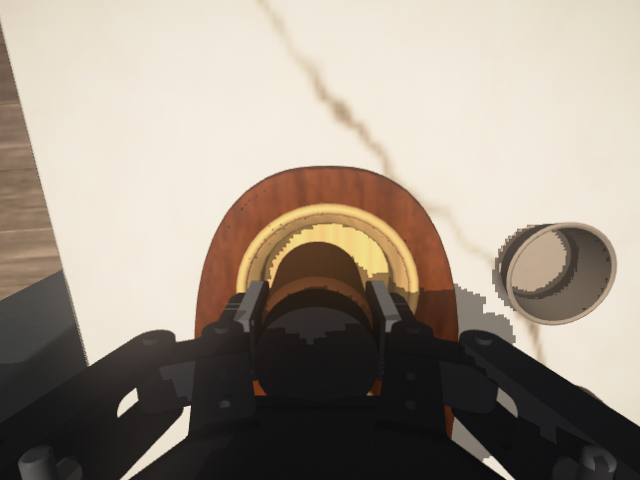

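```bash

python3 -m crank '[[[-0.009,0,0,-2,0,0,255],[0,0,0,-2,0,0,255],[0,0,0,0,0.1,3,255],[0,0,0,0,0.1,3,255],[0,0,0,0,0.1,3,255],[0,0,0,0,0,0,255],[0,0,0,0,0,0,255]]]'
python3 goto.py 0.477 0.2008 0.12 -3.2;  python3 - <<'E'
from fit import *
cv2.imwrite("pics/v_w.png",bot.grab_frame("wrist")[:,:,::-1])
E
python3 cups.py v2 wrist
```

```text
time_s: 31.62
position: [0.4755, 0.2015, 0.291]
orientation: [0.486, 0.514, 0.486, -0.514]
ft_force: [-0.6, 0.9, -3.3]
opening: 0.466
t 31.625 grasp [0.4756 0.2016 0.136 ] jawdeg -3.1999182757450106 tilt x [ 0.0003  0.0008 -1.    ] open 0.4657678296170822 F [-0.6365  0.862  -3.3341] q [-0.9676  0.4102  0.5566  2.0636 -0.3155  0.7488 -0.2704]
turn [ 0.     -0.0008 -0.0003] shift cm cur [1.5956 0.1492 0.0612] shift cm in target frame [1.5956 0.1496 0.0599]
wrist wide_cup 0.67 c [0.4722 0.1525] rms 0.0021368229804386526 n 9
wrist middle_cup 0.62 c [0.482  0.2911] rms 0.0009608359004336914 n 52
wrist small_cup 0.7 c [0.4768 0.2015] rms 0.0021525921915014454 n 37
```

View pics/v2_wrist.png

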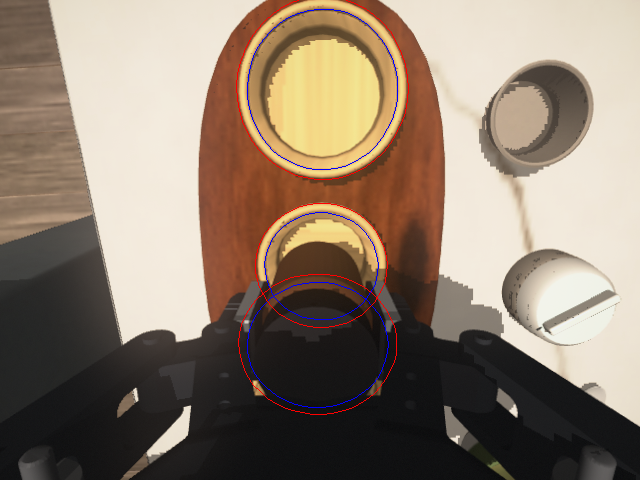

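```bash

python3 -m crank '[[[0,0,0,0.5,0.15,0.06,255],[0,0,0,1,0,0,255],[0,0,0,1,0,0,255],[0,0,0,1,0,0,255],[0,0,0,0,0,0,255],[0,0,0,0,0,0,255]]]'
python3 goto.py 0.477 0.2008 0.0971 -3.2
```

```text
time_s: 32.62
position: [0.4772, 0.2003, 0.2557]
orientation: [0.486, 0.514, 0.486, -0.514]
ft_force: [-0.2, 1.3, -2.6]
opening: 0.465
t 32.625 grasp [0.4772 0.2003 0.1007] jawdeg -3.225086784125467 tilt x [ 0.0001  0.     -1.    ] open 0.46485461333652983 F [-0.2165  1.2539 -2.5866] q [-0.9284  0.4695  0.5175  2.081  -0.3647  0.6782 -0.226 ]
turn [-0.0004 -0.     -0.0001] shift cm cur [ 0.3632 -0.018  -0.0512] shift cm in target frame [ 0.3632 -0.018  -0.0512]
```

```bash

python3 -m crank '[[[0,0,0,0.3,0,0,255],[0,0,0,0.1,0,0,255],[0,0,0,0,0,0,255],[0,0,0,0,0,0,255]]]'
python3 goto.py 0.477 0.2008 0.0971 -3.2
```

```text
time_s: 33.12
position: [0.4771, 0.2004, 0.2521]
orientation: [0.486, 0.514, 0.486, -0.514]
ft_force: [-0.7, 0.3, 5.8]
opening: 0.465
t 33.125 grasp [0.4771 0.2005 0.0971] jawdeg -3.2123735553327184 tilt x [ 0.0002  0.0005 -1.    ] open 0.46454139368500025 F [-0.7486  0.2936  5.7814] q [-0.9244  0.4755  0.5127  2.0828 -0.3703  0.6705 -0.2213]
turn [-0.0002 -0.0005 -0.0002] shift cm cur [-0.0021 -0.0135 -0.0394] shift cm in target frame [-0.0021 -0.0135 -0.0394]
```

```bash

python3 -m crank '[[[0,0,0,0,0,0,0],[0,0,0,0,0,0,0],[0,0,0,0,0,0,0],[0,0,0,0,0,0,0],[0,0,0,-3,0,0,0],[0,0,0,-5,0,0,0],[0,0,0,-5,0,0,0],[0,0,0,-3,0,0,0]]]'
python3 -m crank '[[[0,0,0,0,0,4,0],[0,0,0,0,0,4,0],[0,0,0,0,0,4,0],[0,0,0,0,0,4,0],[0,0,0,0,0,4,0],[0,0,0,0,0,0,0],[0,0,0,0,0,0,0]]]'
python3 goto.py 0.46 -0.031 0.122 -3.2;python3 - <<'E'
from fit import *
cv2.imwrite("pics/w_w.png",bot.grab_frame("wrist")[:,:,::-1])
E
```

```text
time_s: 34.12
position: [0.4774, 0.2002, 0.4141]
orientation: [0.486, 0.515, 0.486, -0.513]
ft_force: [0.3, 0.2, -1.1]
opening: 1.003
time_s: 35.0
position: [0.4658, 0.0011, 0.4117]
orientation: [0.486, 0.514, 0.486, -0.514]
ft_force: [0.1, 0.3, 0.1]
opening: 0.995
t 35.0 grasp [0.4658 0.0012 0.2567] jawdeg -3.2046573472465405 tilt x [ 0.0001  0.0005 -1.    ] open 0.9953067998683018 F [0.094  0.2793 0.0619] q [-0.8334  0.1318  0.7752  2.0663 -0.1113  0.9836 -0.0566]
turn [-0.0001 -0.0005 -0.0001] shift cm cur [13.4684 -0.4036  3.2452] shift cm in target frame [13.4699 -0.403   3.2388]
```

View pics/w_w.png

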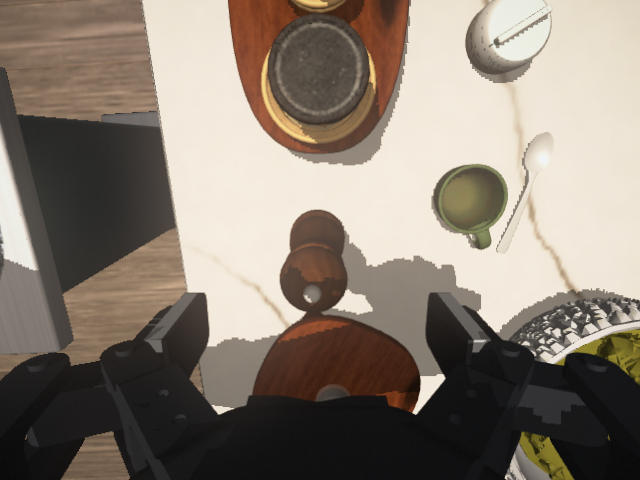

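```bash
python3 - <<'E'
from h import *
ci=bot.camera_info("wrist");print("knob",onz(ci,(313,293),.157))
E
python3 -m crank '[[[0,0,0,0,-0.4,3.2,0],[0,0,0,4,0,0,0],[0,0,0,4,0,0,0],[0,0,0,4,0,0,0],[0,0,0,1.4,0,0,0],[0,0,0,0,0,0,0],[0,0,0,0,0,0,0]]]'
python3 goto.py 0.46 -0.031 0.122 -3.2;python3 - <<'E'
from fit import *
cv2.imwrite("pics/x_w.png",bot.grab_frame("wrist")[:,:,::-1])
E
```

```text
knob [[ 0.4608 -0.0281]]
time_s: 35.92
position: [0.4608, -0.0309, 0.2789]
orientation: [0.486, 0.514, 0.486, -0.513]
ft_force: [0.3, -0.0, 0.3]
opening: 0.997
t 35.925 grasp [ 0.4611 -0.0308  0.1239] jawdeg -3.1890391150806483 tilt x [ 0.0022  0.0005 -1.    ] open 0.9967187871043001 F [ 0.2543 -0.0189  0.3169] q [-0.634   0.3735  0.6878  2.1988 -0.3773  0.6819  0.2614]
turn [ 0.0002 -0.0007 -0.0021] shift cm cur [ 0.1896 -0.0773  0.0125] shift cm in target frame [ 0.1898 -0.0769  0.0124]
```

View pics/x_w.png

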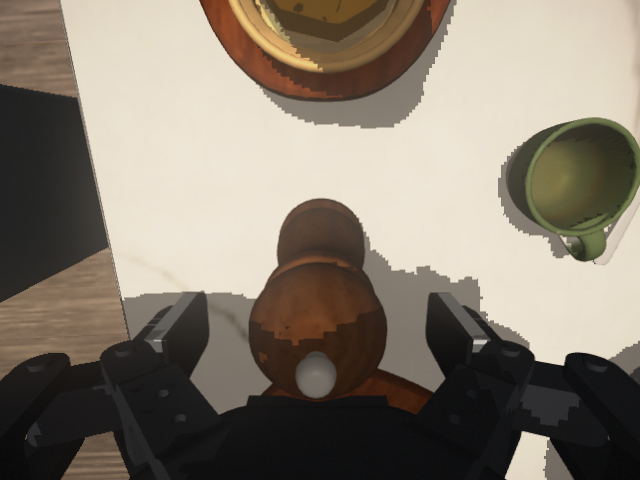

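```bash
python3 - <<'E'
from h import *
ci=bot.camera_info("wrist")
s,p,M=tcp();g=p+M[:,0]*.155
for dy in(-.001,0,.002): print(dy,proj(ci,[[g[0],g[1]+dy,.157]]),proj(ci,circ(g[0],g[1]+dy,.1325,.025)).min(0),proj(ci,circ(g[0],g[1]+dy,0,.029)).min(0))
E
```

```text
-0.001 [[320.5118 386.4649]] [248.3782 274.1314] [276.6281 199.8937]
0 [[320.3285 383.4611]] [248.0794 271.3054] [276.509  198.4383]
0.002 [[319.959 377.407]] [247.4785 265.6168] [276.27   195.5184]
```

```bash

python3 -m crank '[[[0,0,0,0.15,-0.05,-0.05,0],[0,0,0,0,0,0,0],[0,0,0,0,0,0,255],[0,0,0,0,0,0,255],[0,0,0,0,0,0,255],[0,0,0,0,0,0,255],[0,0,0,0,0,0,255]]]'
python3 goto.py 0.46 -0.031 0.122 -3.2
python3 -m crank '[[[0,0,0,-2,0,0,255],[0,0,0,-4,0,0,255],[0,0,0,-4,0,0,255],[0,0,0,-4,0,0,255],[0,0,0,-2,0,0,255],[0,0,0,-2,0,-2,255],[0,0,0,0,0,-4,255],[0,0,0,0,0,-4,255]]]'
python3 goto.py 0.482 0.2911 0.21 -3.2
```

```text
time_s: 36.85
position: [0.4602, -0.0307, 0.2767]
orientation: [0.486, 0.514, 0.485, -0.513]
ft_force: [1.2, -0.0, 6.1]
opening: 0.547
t 36.85 grasp [ 0.4604 -0.0307  0.1217] jawdeg -3.2192164660036697 tilt x [ 0.0016  0.0001 -1.    ] open 0.5473819657610856 F [ 1.2102 -0.0491  6.0957] q [-0.6321  0.377   0.6851  2.2014 -0.381   0.6771  0.2636]
turn [-0.0003 -0.0002 -0.0016] shift cm cur [-0.0303 -0.0145  0.0331] shift cm in target frame [-0.0302 -0.0145  0.0331]
time_s: 37.85
position: [0.4648, 0.07, 0.4562]
orientation: [0.485, 0.514, 0.486, -0.514]
ft_force: [-0.1, -0.9, -2.4]
opening: 0.546
t 37.85 grasp [0.4648 0.0701 0.3012] jawdeg -3.2589094852771323 tilt x [-0.0001  0.0007 -1.    ] open 0.5458053384690439 F [-0.1264 -0.9346 -2.3693] q [-0.9849  0.074   0.7569  1.9999 -0.0582  1.0885 -0.2592]
turn [-0.001  -0.0007  0.0002] shift cm cur [  9.1355   0.4608 -22.162 ] shift cm in target frame [  9.1205   0.4819 -22.1678]
```

```bash

python3 -m crank '[[[-0.001,0,0,0,0.1,-4.5,255],[0,0,0,0,0.1,-4.5,255],[0,0,0,0,0.1,-4.5,255],[0,0,0,0,0.1,-4.5,255],[0,0,0,0,0.07,-4.1,255],[0,0,0,3,0,0,255],[0,0,0,4,0,0,255],[0,0,0,2,0,0,255]]]'
python3 -m crank '[[[0,0,0,0.8,0,0,255],[0,0,0,0,0,0,255],[0,0,0,0,0,0,255]]]'
python3 goto.py 0.482 0.2911 0.2 -3.2
python3 cups.py y wrist
```

```text
time_s: 38.85
position: [0.481, 0.2894, 0.3635]
orientation: [-0.486, -0.512, -0.486, 0.515]
ft_force: [0.1, 0.3, -0.3]
opening: 0.546
time_s: 39.22
position: [0.4824, 0.2898, 0.3591]
orientation: [0.486, 0.514, 0.486, -0.513]
ft_force: [0.1, -0.4, -0.9]
opening: 0.543
t 39.225 grasp [0.4826 0.29   0.2041] jawdeg -3.157986010579156 tilt x [ 0.0012  0.0011 -1.    ] open 0.5428603595060909 F [ 0.1224 -0.4032 -0.8592] q [-1.1132  0.3847  0.5886  1.9051 -0.2639  0.927  -0.4539]
turn [ 0.0007 -0.0011 -0.0012] shift cm cur [ 0.4146 -0.0514 -0.1279] shift cm in target frame [ 0.4145 -0.051  -0.1283]
wrist middle_cup 0.96 c [0.482  0.2917] rms 0.0007458517241240134 n 41
```

View pics/y_wrist.png

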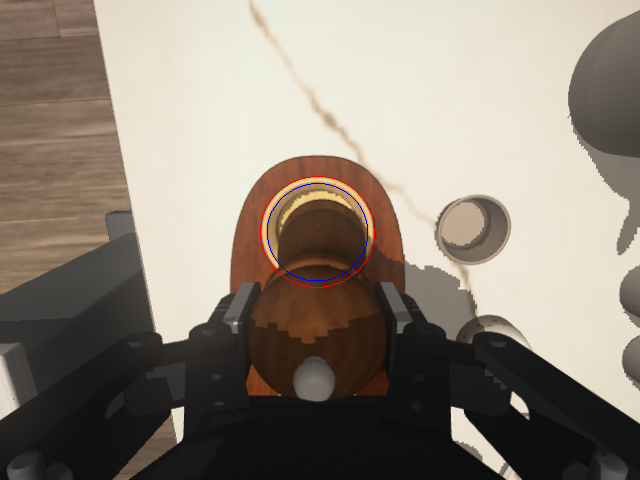

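```bash
python3 - <<'E'
from h import *
ci=bot.camera_info("wrist"); im=bot.grab_frame("wrist")[:,:,::-1].copy()
s,p,M=tcp();g=p+M[:,0]*.155; zf=g[2]-.1217; print(g,zf)
S=6; z=cv2.resize(im[160:290,250:385],None,fx=S,fy=S,interpolation=cv2.INTER_NEAREST)
for dy,col in((0,(0,255,0)),(.003,(255,0,0))):
    for zz in(zf,):
        q=(proj(ci,circ(g[0],g[1]+dy,zz,.029))-[250,160]+.5)*S
        cv2.polylines(z,[np.round(q).astype(np.int32)],True,col,1)
q=(proj(ci,circ(.482,.2917,.07,.0415))-[250,160]+.5)*S
cv2.polylines(z,[np.round(q).astype(np.int32)],True,(0,0,255),1)
cv2.imwrite("pics/y_z.png",z[:600,:800])
E
```

```text
[0.4822 0.2899 0.2037] 0.08202151419498449
```

View pics/y_z.png

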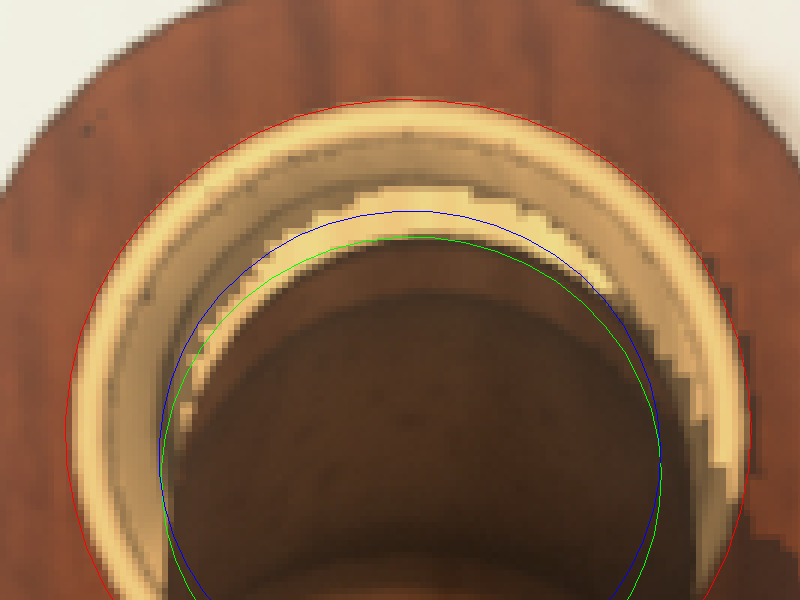

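```bash

python3 -m crank '[[[0,0,0,0,-0.08,-0.18,255],[0,0,0,0.7,0,0,255],[0,0,0,0.7,0,0,255],[0,0,0,0.3,0,0,255],[0,0,0,0,0,0,255],[0,0,0,0,0,0,255]]]'
python3 goto.py 0.4815 0.2915 0.1727 -3.2
```

```text
time_s: 40.22
position: [0.4814, 0.2915, 0.3413]
orientation: [0.486, 0.514, 0.486, -0.514]
ft_force: [0.4, -0.4, -1.5]
opening: 0.547
t 40.225 grasp [0.4815 0.2916 0.1863] jawdeg -3.1602504680975034 tilt x [ 0.0002  0.0001 -1.    ] open 0.5474501353805911 F [ 0.3717 -0.3553 -1.5166] q [-1.1049  0.4085  0.5766  1.9198 -0.2817  0.8932 -0.4426]
turn [ 0.0007 -0.0001 -0.0002] shift cm cur [1.3599 0.005  0.0036] shift cm in target frame [1.3599 0.0053 0.0035]
```

```bash

python3 -m crank '[[[0,0,0,0.3,0,0,255],[0,0,0,0.3,0,0,255],[0,0,0,0,0,0,255],[0,0,0,0,0,0,255]]]'
python3 goto.py 0.4815 0.2915 0.1727 -3.2
```

```text
time_s: 40.72
position: [0.4814, 0.2916, 0.3352]
orientation: [-0.486, -0.514, -0.486, 0.514]
ft_force: [-0.8, 1.2, -0.6]
opening: 0.546
t 40.725 grasp [0.4814 0.2916 0.1802] jawdeg -3.150739317924574 tilt x [ 0. -0. -1.] open 0.5461758075446755 F [-0.8494  1.2329 -0.5866] q [-1.1009  0.4167  0.5722  1.9248 -0.288   0.8813 -0.4374]
turn [ 0.0009  0.     -0.    ] shift cm cur [0.7486 0.0142 0.005 ] shift cm in target frame [0.7485 0.0142 0.005 ]
```

```bash

python3 -m crank '[[[0,0,0,0.3,0,0,255],[0,0,0,0.3,0,0,255],[0,0,0,0.1,0,0,255],[0,0,0,0,0,0,255],[0,0,0,0,0,0,255]]]'
python3 goto.py 0.4815 0.2915 0.1727 -3.2
```

```text
time_s: 41.35
position: [0.4814, 0.2915, 0.3282]
orientation: [0.486, 0.514, 0.486, -0.514]
ft_force: [1.0, 0.3, -1.8]
opening: 0.546
t 41.35 grasp [0.4814 0.2915 0.1732] jawdeg -3.1552901517509073 tilt x [ 0.0001  0.0001 -1.    ] open 0.5460678494211139 F [ 0.9685  0.2916 -1.7921] q [-1.0961  0.4261  0.5672  1.9303 -0.2954  0.8675 -0.4312]
turn [ 0.0008 -0.0001 -0.0001] shift cm cur [0.0536 0.012  0.0035] shift cm in target frame [0.0536 0.012  0.0035]
```

Essentially at the floor; touch down the last millimetre, release and retreat.

```bash

python3 -m crank '[[[0,0,0,0.1,0,0,255],[0,0,0,0,0,0,255],[0,0,0,0,0,0,255]]]'
python3 goto.py 0.4815 0.2915 0.1727 -3.2
python3 -m crank '[[[0,0,0,0,0,0,0],[0,0,0,0,0,0,0],[0,0,0,0,0,0,0],[0,0,0,0,0,0,0],[0,0,0,-3,0,0,0],[0,0,0,-5,0,0,0],[0,0,0,-4,0,0,0],[0,0,0,0,0,0,0]]]'
python3 -m crank '[[[0,0,0,0,-3,-4,0],[0,0,0,0,-3,-4,0],[0,0,0,0,0,-4,0],[0,0,0,0,0,-4,0],[0,0,0,0,0,0,0],[0,0,0,0,0,0,0]]]'
python3 - <<'E'
from fit import *
print(bot.get_state()["time_s"])
for c in("wrist","scene","top"): cv2.imwrite(f"pics/z_{c}.png",bot.grab_frame(c)[:,:,::-1])
a=cv2.imread("pics/z_scene.png")[140:340,180:440]; cv2.imwrite("pics/z_sz.png",cv2.resize(a,None,fx=3,fy=3,interpolation=cv2.INTER_CUBIC))
a=cv2.imread("pics/z_top.png")[200:320,110:430]; cv2.imwrite("pics/z_tz.png",cv2.resize(a,None,fx=2.5,fy=2.5,interpolation=cv2.INTER_CUBIC))
E
```

```text
time_s: 41.72
position: [0.4816, 0.2916, 0.3277]
orientation: [0.486, 0.514, 0.486, -0.513]
ft_force: [0.5, -1.1, 6.2]
opening: 0.547
t 41.725 grasp [0.4817 0.2918 0.1727] jawdeg -3.1585906756306854 tilt x [ 0.0006  0.0008 -1.    ] open 0.5473415267999403 F [ 0.5183 -1.142   6.1517] q [-1.0954  0.4269  0.5666  1.9305 -0.2965  0.8659 -0.4304]
turn [ 0.0007 -0.0008 -0.0006] shift cm cur [ 0.003  -0.0065  0.0141] shift cm in target frame [ 0.003  -0.0065  0.0141]
time_s: 42.72
position: [0.4823, 0.2916, 0.4505]
orientation: [0.486, 0.516, 0.486, -0.511]
ft_force: [-0.4, -0.6, -1.5]
opening: 1.003
time_s: 43.48
position: [0.4303, 0.4538, 0.4461]
orientation: [-0.486, -0.513, -0.486, 0.514]
ft_force: [0.3, 0.4, -0.5]
opening: 0.999
43.475
```

View pics/z_sz.png

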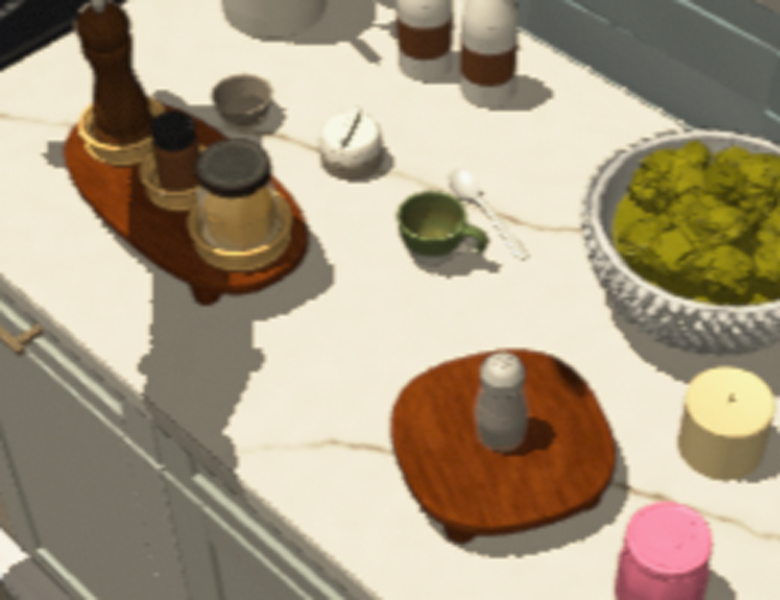

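View pics/z_tz.png

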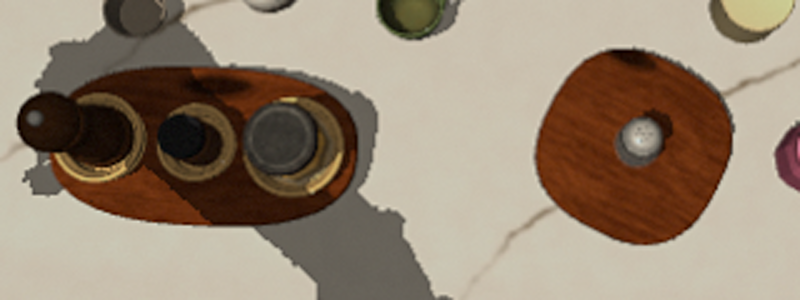

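View pics/z_wrist.png

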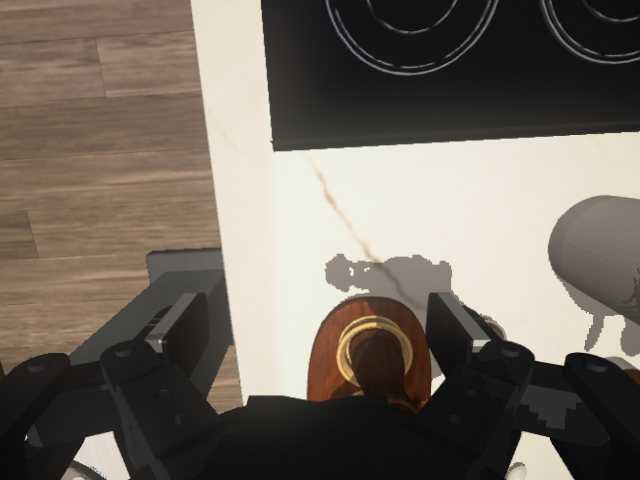

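```bash
python3 - <<'E'
from h import *
T_=bot.camera_info("top");S_=bot.camera_info("scene")
z=lambda u,v:(u/2.5+110,v/2.5+200)
s=lambda u,v:(180+u/3,140+v/3)
print("salt top",onz(T_,z(642,135),.13),"scene",onz(S_,s(503,362),.13),"salt base scene front z.042",onz(S_,s(501,450),.042))
print("knob",onz(T_,z(35,118),.209),"scene",onz(S_,s(98,3),.209))
print("amber",onz(T_,z(182,137),.123),"scene",onz(S_,s(174,124),.123))
print("honey",onz(T_,z(281,138),.137),"scene",onz(S_,s(234,162),.137))
bot.grab_frame("top")
for c,ci in(("top",T_),):
  r=bot.silhouettes(c,"round_board")
  for k in r[:1]:
    h=cv2.convexHull(np.argwhere(k["pixels"])[:,::-1].astype(np.int32)).reshape(-1,2)
    w=onz(ci,h,.042); M_=cv2.moments((w*1000).astype(np.float32).reshape(-1,1,2)); print(c,"board",M_["m10"]/M_["m00"]/1000,M_["m01"]/M_["m00"]/1000,w.min(0),w.max(0))
  print("espresso",[(k["score"],k["position"]) for k in bot.find_in("top","espresso_cup")])
E
```

```text
salt top [[ 0.472  -0.2028]] scene [[ 0.4715 -0.2054]] salt base scene front z.042 [[ 0.4592 -0.2182]]
knob [[0.4807 0.2881]] scene [[0.4785 0.2829]]
amber [[0.4752 0.1957]] scene [[0.4778 0.1954]]
honey [[0.4717 0.1068]] scene [[0.4729 0.107 ]]
top board 0.4962646242398114 0.321616902616358 [0.4595 0.2659] [0.5338 0.3766]
espresso [(0.72, [275.7, 199.0])]
```

```bash

python3 -m crank '[[[0,0,0,0,1,5,0],[0,0,0,0,1,5,0],[0,0,0,0,1,5,0],[0,0,0,0,0,5,0],[0,0,0,0,0,5,0],[0,0,0,0,0,5,0],[0,0,0,0,0,5,0],[0,0,0,0,0,0,0]]]'
python3 -m crank '[[[0,0,0,0,0,0,0],[0,0,0,0,0,0,0]]]'
python3 cups.py fin wrist; python3 - <<'E'
from fit import *
cv2.imwrite("pics/fin2.png",bot.grab_frame("wrist")[:,:,::-1]); print(tcp()[1])
fit("wrist","honey_jar",.051,(.472,.112),(320,260))
fit("wrist","amber_jar",.051,(.477,.2),(320,120))
E
```

```text
time_s: 44.78
position: [0.4407, 0.0991, 0.4475]
orientation: [0.484, 0.516, 0.485, -0.515]
ft_force: [-0.6, 0.7, 0.8]
opening: 1.004
time_s: 45.02
position: [0.4409, 0.1047, 0.4472]
orientation: [0.487, 0.513, 0.487, -0.513]
ft_force: [0.7, -0.4, -0.0]
opening: 0.999
wrist wide_cup 0.85 c [0.4716 0.1119] rms 0.0008637844595534973 n 35
wrist middle_cup 0.61 c [0.4809 0.2901] rms 0.0009589010618439903 n 24
wrist small_cup 0.84 c [0.4767 0.2011] rms 0.00044047240683832845 n 40
[0.441  0.1041 0.4471]
wrist honey_jar score 0.59 [353.8, 213.6] fit [0.4711 0.1129] iou 0.9342127233260978
wrist amber_jar score 0.91 [357.7, 100.4] fit [0.4751 0.1981] iou 0.900736583654858
```

View pics/fin2.png

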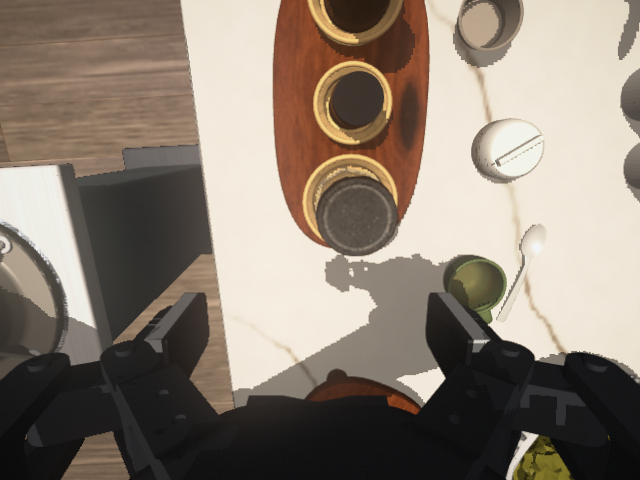

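```bash
python3 - <<'E'
from bench import bot
print(bot.get_state()["time_s"]); print(bot.close_job())
E
```

```text
45.375
the job is handed in; nothing more can be done
None
```

The job is done and handed in at 45.4 s on the robot's clock. All four condiments are in their places and upright.

I stood the pepper mill on the clear worktop, then made the moves in this order:
1. Honey jar into the wide cup.
2. Salt shaker onto the middle of the round board.
3. Amber jar into the small cup.
4. Pepper mill into the middle cup.

**Seating:**
- All three cup items took floor contact at or within about half a millimetre of the expected height before I let go.
- My last wrist picture put the honey jar within about 1 mm of its cup's centre and the amber jar within about 3 mm. Both are inside the cups' slack.
- The pepper mill's knob stood over the middle cup's centre in the top camera, so it is upright.
- The honey jar pressed lightly on the cup wall, about 6 N, as it went in.

**Salt shaker:** it stands about 2 mm from the board centre I measured.

**Espresso cup:** it was where it started, to within 2 pixels in the top picture. Nothing tipped at any point.

**Where the checks disagreed:**
- The top and wrist cameras differ by about 3 mm sideways, so I compared items and cups within one camera's picture.
- Fitting the shaker's outline worked poorly because its sides are waisted. I used the centre of its pierced top instead.
- My last automatic recheck of the round board in the top picture locked onto the oval board, so I ignored it and relied on the two earlier wrist measurements.

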